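# Strip the trimming wheel at the end of the session

## Task

First set the speed lever of the wheel to the green mark, then take every upside-down bowl off the grey bat and set it, still foot up, on the floor of the ware tray. Then press the red release button fully down, turn the bat a quarter turn anticlockwise seen from above by its yellow grip bar, lift it off the wheel and lay it flat and centred on the bat rest. Last, take the brass puck out of the well that the bat covered and set it upright in the small white dish; do not disturb the canister, the steel rib or the bamboo tool.

Things in the scene. Friction and masses are not known exactly. Their poses are not given: they have to be found in the camera images.
- bowl1: White bowl, upside down (foot up), absent in some starts; at first on the bat floor. Origin: centre of its underside (rim plane), z up. 51 mm high, rim 66 mm diameter, 49 mm at 31 mm height. Above a shoulder at 33 mm stands the foot, a 38 mm diameter cylinder from 33 to 51 mm, terracotta disc on top: grip the foot, fingertips just above the shoulder. 0.11 kg.
- bowl2: White bowl, upside down (foot up), absent in some starts; at first on the bat floor. Origin: centre of its underside (rim plane), z up. 51 mm high, rim 66 mm diameter, 49 mm at 31 mm height. Above a shoulder at 33 mm stands the foot, a 38 mm diameter cylinder from 33 to 51 mm, terracotta disc on top: grip the foot, fingertips just above the shoulder. 0.11 kg.
- bowl3: White bowl, upside down (foot up), absent in some starts; at first on the bat floor. Origin: centre of its underside (rim plane), z up. 51 mm high, rim 66 mm diameter, 49 mm at 31 mm height. Above a shoulder at 33 mm stands the foot, a 38 mm diameter cylinder from 33 to 51 mm, terracotta disc on top: grip the foot, fingertips just above the shoulder. 0.11 kg.
- bowl4: White bowl, upside down (foot up), absent in some starts; at first on the bat floor. Origin: centre of its underside (rim plane), z up. 51 mm high, rim 66 mm diameter, 49 mm at 31 mm height. Above a shoulder at 33 mm stands the foot, a 38 mm diameter cylinder from 33 to 51 mm, terracotta disc on top: grip the foot, fingertips just above the shoulder. 0.11 kg.
- bat: Round grey bat, 220 mm diameter, floor 12 mm and 6 mm wide lip 18 mm above its underside. Two yellow ears, 30 mm wide, 8 mm thick, reach 128 mm radius along its +y and -y. Central yellow grip bar, 50 mm along its x, 20 mm along its y, top 57 mm above the underside. Origin: centre of underside, z up. 0.5 kg. Locked, its axes agree with the wheel's; its play is about 3 mm.
- wheel: Fixed blue housing 300 (x) x 370 (y) x 40 mm. Steel head ring, 300 mm diameter, flat top at 65 mm, not turning; centre well 150 mm wide, floor at 40 mm. Origin: centre on the bench. Steel claws (radius to 146 mm, top at 82) hold the ears: button down, the bat turns anticlockwise (+z); ears are under claws to about 65 degrees, stop at 90; from 70 to 90 it lifts straight off.
- release_button (a joint): Travel of the red release button, m: 0 up (bat locked), 0.010 fully down (bat free to turn). It moves straight down, takes about 4 N, has no return spring and stays where it is left.
- button_top (a point): Centre of the top face of the red release button, 24 mm diameter, on the wheel housing beside the bat; moves with it; 89 mm above the bench when up, 79 mm when down. A brass bar joins it to the brass locking pin beside an ear.
- speed_lever (a joint): Lean of the speed lever from upright, rad: positive leans towards the wheel's +x, negative towards its -x; range -0.65 to 0.65. The green mark is at -0.30 (thin black marks at -0.6, 0, 0.3, 0.6). Friction (about 1.2 N at the ball) holds it where it is left.
- lever_ball (a point): Centre of the black ball, 22 mm diameter, on the end of the speed lever; 85 mm from the pivot. Moves with the lever. The arm is a 9 mm steel rod.
- lever_pivot (a point): Pivot of the speed lever, 70 mm above the bench on the wheel housing; the lever turns about the wheel's y axis through here. A white half-disc scale of 40 mm radius with the marks stands 12 to 20 mm to the +y side of the lever; the white pointer on the arm runs along its rim.
- ware_tray: Ware tray, plywood, fixed, 230 mm (x) by 190 mm (y), rim 20 mm high, walls and floor 6 mm thick. Origin: centre of its underside on the bench; inner floor 6 mm above.
- bat_rest: Bat rest, fixed pale wooden slab 220 x 220 mm, 20 mm high, with thin dark stripes. Origin: centre of its underside on the bench.
- rest_top (a point): Centre of the upper face of the bat rest, 20 mm above the bench.
- canister: Bystander: white plastic screw-top canister with blue cap, 84 mm diameter, 100 mm high. Origin under its centre.
- puck: Brass levelling puck lying in the well of the wheel under the bat: a 44 mm diameter disc 8 mm thick with a 22 mm diameter boss on it, top 22 mm above the underside. Origin: centre of its underside, z up. 0.12 kg. Pick it by the boss with the fingertips.
- dish: Small round white porcelain dish, fixed, 90 mm across the rim, 24 mm high; inner floor 15 mm above the bench, about 72 mm across. Origin: under its centre on the bench.
- steel_rib: Bystander: flat stainless steel rib, 40 x 90 mm, 4 mm thick. Origin under its centre.
- bamboo_tool: Bystander: bamboo trimming tool, about 175 mm long, 10 mm thick, lying on the bench. Origin under the middle of its handle.
Mind the look-alikes: they are no part of the job. Leave any brown look-alike of the bowl3 alone.

How it is judged:
By the outcome, as a careful person would: the job done as asked, in the order asked, and still so for the second after the job is handed in, with the robot touching nothing.
Of bowl1, bowl2, bowl3, bowl4 only 2 to 4 are there at a start; the rules pass over those that are not, and their reading is None.
At some moment in a run one of bowl1, bowl2, bowl3, bowl4 may be knocked a few centimetres aside while the robot is not near it.
It also fails if it takes over 210 s, if anything falls off the work surface, if the arm or the gripper's body presses on something with over 40 N, if the wrist force passes 120 N, or if a joint passes its speed limit or range.

## Robot

A 6-joint arm with a two-finger parallel gripper is mounted at the origin on the work surface. World frame = base frame: x ahead of the robot, y to its left, z up, the work surface at z = 0. Lengths are in mm, angles in rad, forces in N, time in s.
With the tool pointing down it reaches from about 375 to 925 mm from the base axis. Payload 5.7 kg.
Tool frame: the origin (TCP) lies midway between the tips of the shut fingers; the grasp point (between the pads) lies 19 mm behind it; z points along the fingers, x is the direction in which the jaws open and shut, and the axes are right-handed (so a half turn about z gives the same grasp; the last joint's range is limited). The gripper opens to 85 mm and grips with 20 to 120 N. Pads are 22 mm wide; open, the fingers measure 114 mm over their backs; the gripper's body (76 mm by 85 mm) begins 54 mm behind the grasp point. The pads swing forward as they close: fully open they stand 13 mm farther back than shut.
Start: joints at [-1.37, 0.359, 1.51, -0, 1.272, -0.115], TCP at [186.331, -570.302, 231.267] pointing down, gripper open.
Joint ranges: [-2.97, 2.97], [-1.01, 2.36], [0.21, 2.38], [-0.96, 4.11], [0.2, 2.71], [-2.98, 2.98]. Speed limits (rad/s): [2.39, 2.39, 3.14, 3.14, 3.14, 3.14].

## Interface

Orientations are given as a 3x3 rotation matrix whose columns are the frame's x, y, z axes.
In Python, from bench import * gives the robot as it stands. The module is installed in compiled form; this text tells all that it offers.
- The arm moves only by the tool carry_out, never from a script. Its argument "moves" is a list of rows, each a list of 7 numbers: the turn, a rotation vector about the tool's x, y, z in rad, then the shift along the tool's x, y, z in cm, then the opening, from -1 (shut) to 1 (fully open). A call has exactly 8 rows; each row is the pose to reach, as a shift and turn from the pose commanded when the call began, along the tool's axes at that moment; what a row does not reach only later rows make up. A row lasts 1/12 s, in which the tool goes at most 41.7 mm and 7.16 degrees, less where a joint would pass 70% of its speed; a pose out of reach is approached as far as the arm can. A call with a gripper value outside its range is refused whole. The fingers move at their own pace and stop on an object; "grip_force" is the grip in N (left out, the last holds). Time passes only in rows, so rows that repeat a pose let the fingers close, or fill a call up. It gives the time, the measured TCP pose, the force and the opening at its end, in the units of the state.
- get_state(): the state, without advancing time (a new reading comes with each control period).
- grab_frame(name): name is "scene" or "top" or "wrist"; returns the picture (480x640x3 uint8, red, green, blue); there is no depth.
- camera_info(name): a dict with "fx", "fy", "cx", "cy" (pixels), "origin" and "attitude" of the camera in the world. Camera axes: x right, y down, z forward; pixel columns grow to the right and rows downward; lengths in mm; the calibration is good to about 2 mm. A picture is of the moment at which its call begins: read the wrist's pose just before it. camera_info takes no time and is no camera call; for the wrist camera it gives the pose at the moment of the call.
- sign_off(): hands the job in, once; it reports no verdict.
The state is a dict: "time_s": time; "qpos": joint angles; "qvel": joint speeds; "joint_torque": joint torques, N m; "ee_pos": TCP position; "ee_rot": TCP orientation; "force": force on the tool from outside, world axes, zero at the start; "wrist_torque": the same for the moment, N m; "finger_gap": opening from 0.0 (shut) to 1.0 (fully open).
Only numpy, scipy, OpenCV 4.12 (cv2) and the standard library are available. Lean on these libraries where they do the work, as an engineer would, in place of code of your own. Each camera call takes 0.05 s, during which the arm holds its last target. There are 200 camera calls.

## Working session

There is one attempt and no reset: what is moved stays moved. The work goes in short steps, Python scripts to look and compute and a tool call to move; the robot and the scene stay as the last step left them, time stands still between calls to the robot, and variables do not carry over. Pictures are saved under pics/ and viewed, about 12 in all and at most 16, crops included, and the job is handed in when it is done.

Besides the shell and the picture viewer there is one more tool, called after "Request:" by a JSON object that holds its "op" and its "data", one argument or row to a line. carry_out: Moves the arm, as the interface text tells. Its arguments: {"type":"object","properties":{"moves":{"type":"array","items":{"type":"array","items":{"type":"number"}}},"grip_force":{"type":"number"}},"required":["moves"]}

```bash
mkdir -p pics; cat > h.py <<'E'
from bench import *
import numpy as np, cv2
def ray(c,u,v):
    i=camera_info(c); R=np.array(i["attitude"]); d=R@np.array([(u-i["cx"])/i["fx"],(v-i["cy"])/i["fy"],1.]); return np.array(i["origin"],float),d
def onz(c,u,v,z):
    o,d=ray(c,u,v); return o+d*(z-o[2])/d[2]
def proj(c,p):
    i=camera_info(c); q=np.array(i["attitude"]).T@(np.array(p,float)-np.array(i["origin"])); return i["fx"]*q[0]/q[2]+i["cx"], i["fy"]*q[1]/q[2]+i["cy"]
def save(c,n):
    f=grab_frame(c); cv2.imwrite("pics/"+n+".png",f[:,:,::-1]); return f
E
python3 - <<'E'
from h import *
np.set_printoptions(precision=3,suppress=True)
for c in("scene","top","wrist"):
    save(c,c+"0"); i=camera_info(c); print(c,i)
s=get_state();print(s["ee_pos"],s["ee_rot"],s["force"],s["finger_gap"])
E
```

```text
scene {'fx': 458.0346865028953, 'fy': 458.0346865028953, 'cx': 317.1440243794612, 'cy': 243.15561140969305, 'origin': array([1287.623,  132.354,  842.817]), 'attitude': array([[-0.182,  0.681, -0.71 ],
       [ 0.983,  0.136, -0.121],
       [ 0.014, -0.72 , -0.694]])}
top {'fx': 600.5230882053186, 'fy': 600.5230882053186, 'cx': 320.7666338695481, 'cy': 239.73717642260465, 'origin': array([ 396.734,   -7.514, 1481.107]), 'attitude': array([[-0.019, -0.994,  0.104],
       [-1.   ,  0.02 ,  0.011],
       [-0.013, -0.104, -0.995]])}
wrist {'fx': 339.2364591736937, 'fy': 339.2364591736937, 'cx': 323.1346619089275, 'cy': 242.06509247072574, 'origin': array([ 249.159, -548.739,  373.94 ]), 'attitude': array([[ 0.31 , -0.917, -0.252],
       [-0.951, -0.299, -0.082],
       [-0.   ,  0.265, -0.964]])}
[ 186.209 -569.802  230.634] [[ 0.311 -0.951 -0.   ]
 [-0.951 -0.311  0.001]
 [-0.001 -0.    -1.   ]] [1.153 0.327 0.399] 1.0016479419329405
```

View pics/top0.png

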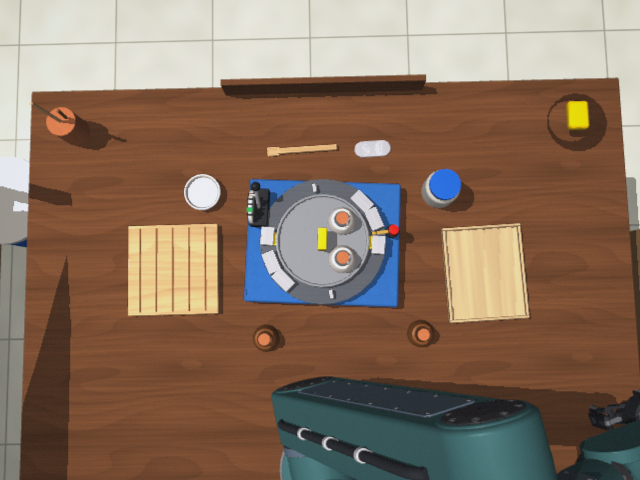

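View pics/scene0.png

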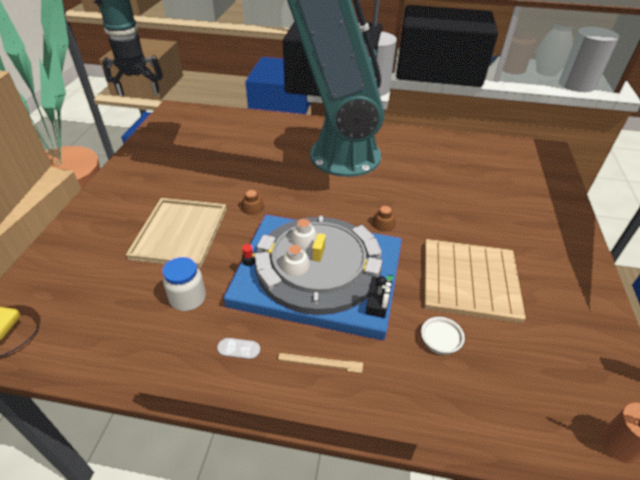

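Top view: two bowls with terracotta feet at (343,218) and (343,258), grip bar (322,238), button (393,230), lever about (255,200), tray (485,272), rest (173,269) and dish (203,192). The brown look-alikes are at (265,338) and (422,333). The scene view shows the same layout.

```bash
python3 - <<'E'
from h import *
np.set_printoptions(precision=1,suppress=True)
t=cv2.cvtColor(cv2.imread("pics/top0.png"),cv2.COLOR_BGR2HSV)
s=cv2.cvtColor(cv2.imread("pics/scene0.png"),cv2.COLOR_BGR2HSV)
def comps(h,lo,hi,amin,c):
    m=cv2.inRange(h,lo,hi); n,_,st,ce=cv2.connectedComponentsWithStats(m)
    return [(ce[i],st[i]) for i in range(1,n) if st[i][4]>=amin]
def show(nm,lo,hi,z,amin=15):
    for c,h in(("top",t),("scene",s)):
        for ce,st in comps(h,lo,hi,amin,c):
            print(nm,c,ce,st,onz(c,*ce,z)[:2])
show("terra",(5,120,150),(14,255,255),65+12+51)
show("yellow",(22,150,120),(34,255,255),122)
show("red",(0,180,120),(4,255,255),87,8)
show("green",(50,80,60),(85,255,255),90,2)
m=cv2.inRange(t,(104,150,80),(118,255,255))
m[:, :230]=0; m[:,405:]=0
pts=cv2.findNonZero(m); r=cv2.minAreaRect(pts); b=cv2.boxPoints(r); print("housing",r)
P=np.array([onz("top",*p,40)[:2] for p in b]); print(P, P.mean(0), np.diff(P,axis=0), np.degrees(np.arctan2(*np.diff(P,axis=0).T[::-1])))
# wood
m=cv2.inRange(t,(10,40,150),(25,150,255))
for c in cv2.findContours(m,cv2.RETR_EXTERNAL,cv2.CHAIN_APPROX_NONE)[0]:
    if cv2.contourArea(c)>300:
        r=cv2.minAreaRect(c);P=np.array([onz("top",*p,20)[:2] for p in cv2.boxPoints(r)]);d=np.diff(P,axis=0)
        print("wood",r,P.mean(0),np.linalg.norm(d,axis=1),np.degrees(np.arctan2(d[:,1],d[:,0])))
# dish
m=cv2.inRange(t[160:225,170:235],(0,0,170),(179,60,255))
c=max(cv2.findContours(m,cv2.RETR_EXTERNAL,cv2.CHAIN_APPROX_NONE)[0],key=cv2.contourArea);(u,v),rr=cv2.minEnclosingCircle(c);print("dish",u+170,v+160,rr,onz("top",u+170,v+160,24))
a=cv2.resize(cv2.imread("pics/top0.png")[170:315,235:410],None,fx=4,fy=4,interpolation=cv2.INTER_CUBIC)[:580]
b=cv2.resize(cv2.imread("pics/scene0.png")[255:330,340:420],None,fx=7,fy=7,interpolation=cv2.INTER_CUBIC)
cv2.imwrite("pics/a.png",a);cv2.imwrite("pics/b.png",b)
E
```

```text
terra top [ 62.7 113. ] [ 50 107  25  14 191] [847.3 603.6]
terra top [ 58.1 126.5] [ 46 116  29  20 343] [815.1 613.5]
terra top [341.7 217.5] [336 212  12  12 114] [588.  -40.8]
terra top [188.6 233.4] [188 227   2  15  25] [558.7 308.2]
terra top [204.5 234.3] [204 227   2  16  31] [556.  271.9]
terra top [155.9 260.5] [155 228   3  68  78] [498.4 382.2]
terra top [172.4 263.9] [172 228   2  69 116] [490.1 344.7]
terra top [342.2 257.1] [337 251  12  13 112] [497.8 -39.8]
terra top [139.6 276.3] [139 252   2  48  72] [463.4 418.8]
terra top [188.6 278.1] [188 256   2  48  77] [457.2 307.8]
terra top [205.  288.4] [204 269   3  41  54] [433.4 270.6]
terra top [413.6 331.8] [412 327   5  12  23] [ 327.9 -194.8]
terra top [423.3 334.3] [418 329  12  12 117] [ 322.1 -216.3]
terra top [256.8 335.3] [255 331   6  11  18] [326.6 154.6]
terra top [263.6 339. ] [258 333  12  13 117] [318.3 139.5]
terra scene [ 76.4 160.9] [ 45 147  53  33 956] [ 368.  -695.2]
terra scene [268.9 150.7] [265 148   9   7  18] [ 212.3 -195.4]
terra scene [250.7 192.6] [245 189  12   8  82] [ 408.4 -190.9]
terr
[... 6796 characters left out ...]
8), (152.68185424804688, 122.23211669921875), 1.9091525077819824)
[[ 403.4  194.5]
 [ 700.1  182.8]
 [ 679.5 -188.8]
 [ 384.5 -169.4]] [541.9   4.8] [[ 296.7  -11.6]
 [ -20.6 -371.6]
 [-295.    19.3]] [ -2.2 -93.2 176.2]
wood ((172.0, 269.5), (91.0, 90.0), 90.0) [484.6 373.8] [222.3 222.1 218.8] [-91.2 179.9  88.9]
wood ((485.1168212890625, 272.4679870605469), (95.58444213867188, 79.54419708251953), 85.45195770263672) [ 462.6 -387.7] [194.1 231.2 191. ] [ -86.6 -178.6   93.5]
wood ((301.51715087890625, 149.85401916503906), (9.037813186645508, 69.45100402832031), 87.22978973388672) [775.1  52.7] [172.9  22.9 172.6] [ -88.5 -178.5   91.6]
dish 201.5 191.5 18.179758071899414 [674.6 301.   24. ]
```

View pics/a.png

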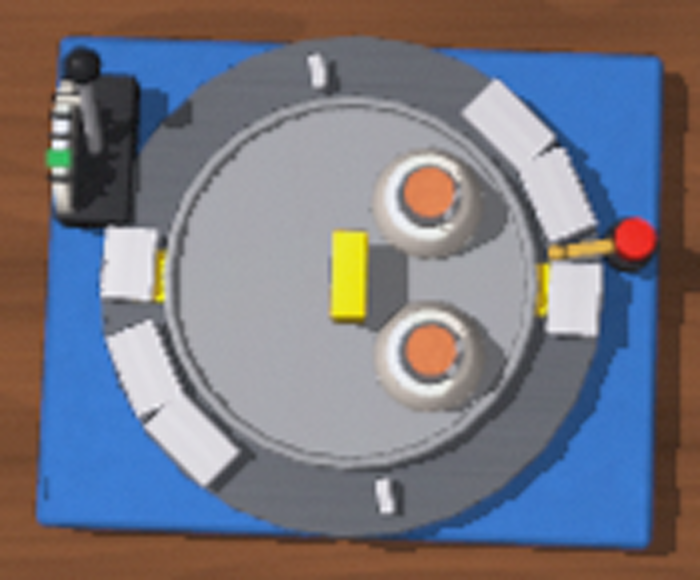

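View pics/b.png

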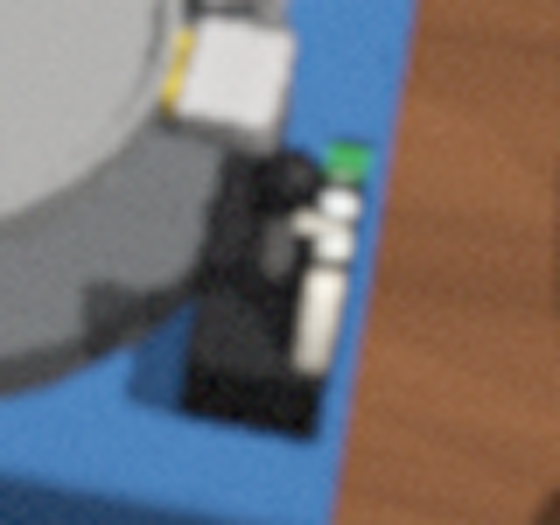

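Crop a: the lever leans up in the image, to +x, with its ball at about (255,186). The green patch is lower, at (250,209), and the white scale is on the left, so +y is left and the wheel axes match the world's within about -3°. Crop b: the ball is at about (381,281) and the green patch at (389,278) in the scene view.

```bash
cat >> h.py <<'E'
def tri(pa,pb,ca="top",cb="scene"):
    a,d=ray(ca,*pa); b,e=ray(cb,*pb); k=np.linalg.lstsq(np.c_[d,-e],b-a,rcond=None)[0]
    p,q=a+k[0]*d,b+k[1]*e; return (p+q)/2, np.linalg.norm(p-q)
def go(p,yaw=None):
    "shift in cm in present tool axes to TCP p (mm), turn about tool z to yaw (deg)"
    s=get_state(); R=np.array(s["ee_rot"]); x=R[:,0]; y0=np.degrees(np.arctan2(x[1],x[0]))
    print("pos",np.round(s["ee_pos"],1),"yaw",round(y0,2),"gap",round(s["finger_gap"],3),"t",round(s["time_s"],1),"F",np.round(s["force"],1))
    print("shift cm",np.round(R.T@(np.array(p,float)-s["ee_pos"])/10,2),"turn", None if yaw is None else round(np.radians(-((yaw-y0+180)%360-180)),3))
E
python3 - <<'E'
from h import *
np.set_printoptions(precision=1,suppress=True)
print("green",tri((249.6,209.2),(389,277.8)),onz("top",249.6,209.2,108))
print("ball",tri((255.3,186),(381.4,281.4)))
print("button",tri((393.2,229.5),(246.9,247)))
print("pointer scene/top check")
for th in np.arange(0,.66,.15):
  pass
y=np.radians(-3.2);X=np.array([np.cos(y),np.sin(y),0]);Z=np.array([0,0,1.])
g=onz("top",249.6,209.2,108); Y=np.array([-np.sin(y),np.cos(y),0])
piv=g-16*Y+11.8*X; piv[2]=70; print("pivot",piv)
for th in np.arange(-.6,.7,.15):
  b=piv+85*(np.sin(th)*X+np.cos(th)*Z); print(round(th,2),b,np.array(proj("top",b)),np.array(proj("scene",b)))
go((600,160,260),-3.2)
E
```

```text
green (array([614.1, 173. , 110.6]), np.float64(3.77407576801427)) [614.6 171.5 108. ]
ball (array([660.9, 155.7, 147.4]), np.float64(5.269269313565744))
button (array([ 562.4, -159.6,   89.3]), np.float64(2.7508063176764814))
pointer scene/top check
pivot [625.5 154.8  70. ]
-0.6 [577.6 157.5 140.2] [254.  223.1] [383.8 255.2]
-0.45 [588.6 156.9 146.5] [253.9 217.9] [383.4 256.6]
-0.3 [600.4 156.2 151.2] [253.9 212.3] [382.9 259. ]
-0.15 [612.8 155.5 154. ] [254.  206.7] [382.3 262.2]
0.0 [625.5 154.8 155. ] [254.2 201. ] [381.5 266.2]
0.15 [638.2 154.1 154. ] [254.6 195.5] [380.6 270.9]
0.3 [650.6 153.4 151.2] [255.  190.3] [379.6 276.2]
0.45 [662.4 152.8 146.5] [255.5 185.5] [378.5 282. ]
0.6 [673.4 152.1 140.2] [256.1 181.2] [377.4 288.1]
pos [ 186.2 -569.8  230.6] yaw -71.91 gap 1.002 t 0.1 F [1.2 0.3 0.4]
shift cm [-56.5 -62.   -2.8] turn -1.199
```

Request:
{"op": "carry_out", "data": {
  "moves": [
    [0,0,-0.12,-2,-2.2,0,1],
    [0,0,-0.24,-4.5,-5,0,1],
    [0,0,-0.36,-7,-7.8,0,1],
    [0,0,-0.48,-9.5,-10.5,0,1],
    [0,0,-0.6,-12,-13.2,0,1],
    [0,0,-0.72,-14.5,-16,0,1],
    [0,0,-0.84,-17,-18.7,0,1],
    [0,0,-0.96,-19.5,-21.4,0,1]
  ]
}}

```text
time_s: 0.82
ee_pos: [329.6, -316.7, 231.2]
ee_rot: [[0.958, -0.285, -0.0], [-0.285, -0.958, 0.0], [-0.0, -0.0, -1.0]]
force: [0.0, 0.5, -0.1]
finger_gap: 1.0
```

```bash
python3 -c "
from h import *
go((661,154,220),-3.2)"
```

```text
pos [ 329.6 -316.7  231.2] yaw -16.59 gap 1.0 t 0.8 F [ 0.   0.5 -0.1]
shift cm [ 18.33 -54.57   1.13] turn -0.234
```

Request:
{"op": "carry_out", "data": {
  "moves": [
    [0,0,0,1.1,-3.4,0,1],
    [0,0,0,2.3,-6.8,0,1],
    [0,0,0,3.4,-10.2,0,1],
    [0,0,0,4.6,-13.6,0,1],
    [0,0,0,5.7,-17,0,1],
    [0,0,0,6.9,-20.4,0,1],
    [0,0,0,8,-23.8,0,1],
    [0,0,0,9.2,-27.3,0,1]
  ]
}}

```text
time_s: 1.48
ee_pos: [497.0, -82.3, 231.2]
ee_rot: [[0.957, -0.291, -0.0], [-0.291, -0.957, 0.0], [-0.0, 0.0, -1.0]]
force: [0.9, -1.2, 0.6]
finger_gap: 0.998
```

Request:
{"op": "carry_out", "data": {
  "moves": [
    [0,0,-0.03,1.1,-3.4,0,0.2],
    [0,0,-0.06,2.3,-6.8,0,0.2],
    [0,0,-0.09,3.4,-10.2,0.2,0.2],
    [0,0,-0.12,4.6,-13.6,0.4,0.2],
    [0,0,-0.16,5.7,-17,0.6,0.2],
    [0,0,-0.2,6.9,-20.4,0.8,0.2],
    [0,0,-0.234,8,-23.8,1,0.2],
    [0,0,-0.234,9.1,-27.3,1.1,0.2]
  ]
}}

```text
time_s: 2.15
ee_pos: [663.4, 152.2, 219.6]
ee_rot: [[0.998, -0.059, -0.001], [-0.059, -0.998, -0.0], [-0.001, 0.0, -1.0]]
force: [0.7, -0.7, -1.0]
finger_gap: 0.601
```

```bash
python3 -c "
from h import *
save('wrist','w1')
go((660.5,154.3,131),-3.2)
print(proj('wrist',(661,154,147)),proj('wrist',(614.3,172,108)))"
```

```text
pos [667.4 158.2 219.4] yaw -3.35 gap 0.602 t 2.2 F [6.7 4.4 0.4]
shift cm [-0.69  0.48  8.84] turn -0.003
(np.float64(314.86018134712754), np.float64(260.63630718457694)) (np.float64(253.64165595254013), np.float64(225.92585720028342))
```

View pics/w1.png

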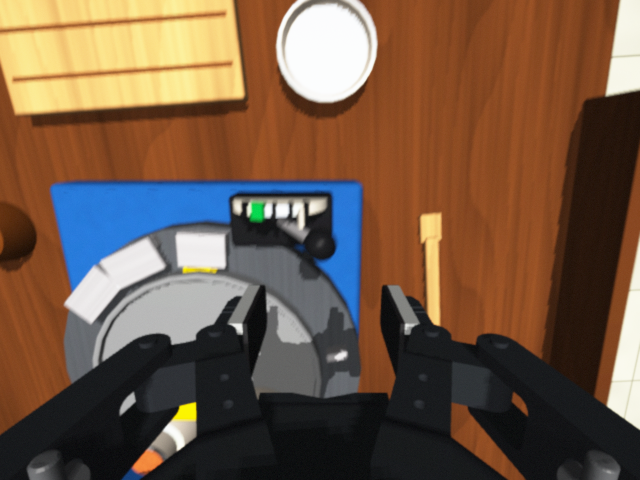

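Wrist view: ball at (320,244), green patch at (257,212), dish at (327,48). The arm was still settling when this was taken, so I'll hold and measure again.

Request:
{"op": "carry_out", "data": {
  "moves": [
    [0,0,0,0,0,0,0.2],
    [0,0,0,0,0,0,0.2],
    [0,0,0,0,0,0,0.2],
    [0,0,0,0,0,0,0.2],
    [0,0,0,0,0,0,0.2],
    [0,0,0,0,0,0,0.2],
    [0,0,0,0,0,0,0.2],
    [0,0,0,0,0,0,0.2]
  ]
}}

```text
time_s: 2.87
ee_pos: [662.9, 150.3, 220.6]
ee_rot: [[0.998, -0.062, 0.0], [-0.062, -0.998, 0.0], [0.0, -0.0, -1.0]]
force: [0.3, 0.5, -0.2]
finger_gap: 0.602
```

```bash
python3 - <<'E'
from h import *
np.set_printoptions(precision=1,suppress=True)
f=save('wrist','w2'); go((661,154,131),-3.2)
h=cv2.cvtColor(f,cv2.COLOR_RGB2HSV)
def blob(lo,hi,box,z,nm,amin=20):
    u0,v0,u1,v1=box; m=cv2.inRange(h[v0:v1,u0:u1],lo,hi); n,_,st,ce=cv2.connectedComponentsWithStats(m)
    for i in range(1,n):
        if st[i][4]>=amin: p=ce[i]+[u0,v0]; print(nm,p,st[i],onz('wrist',*p,z))
blob((50,120,60),(85,255,255),(200,150,330,300),108,'green')
blob((0,0,0),(179,120,22),(280,210,360,290),147,'ball')
d=cv2.inRange(h[0:120,250:400],(0,0,170),(179,50,255))
c=max(cv2.findContours(d,0,1)[0],key=cv2.contourArea);(u,v),r=cv2.fitEllipse(c)[0],0;print('dish',u+250,v,onz('wrist',u+250,v,24))
cv2.imwrite('pics/w2c.png',cv2.resize(f[180:280,210:350,::-1],None,fx=4,fy=4))
E
```

```text
pos [663.  150.4 220.5] yaw -3.52 gap 0.598 t 2.9 F [ 0.6  0.7 -0.2]
shift cm [-0.2 -0.3  8.9] turn -0.006
green [256.3 211. ] [ 49  52  17  19 258] [612.8 175.  108. ]
ball [310.9 218. ] [24  3 16 13 70] [655.8 174.7 147. ]
ball [325.7 230.9] [41 18  9  7 21] [664.8 165.5 147. ]
ball [290.9 238.7] [  2  20  19  16 102] [641.6 161.7 147. ]
ball [315.8 252.6] [22 30 31 19 80] [657.4 151.1 147. ]
dish 324.70123291015625 49.35498046875 [673.3 303.3  24. ]
```

View pics/w2c.png

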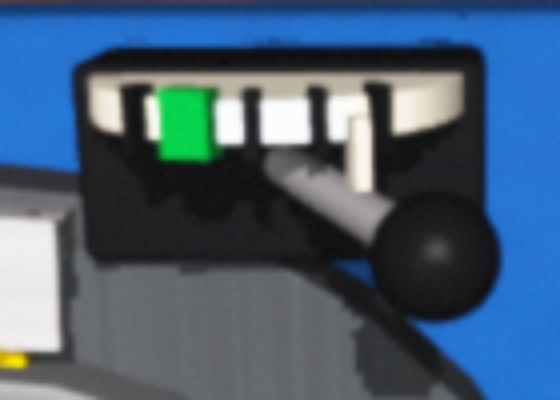

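Crop: the white pointer sits at about +0.45, between the 0.3 and 0.6 marks, and the green mark is to its left, toward -x. The ball is at (319,244).

Request:
{"op": "carry_out", "data": {
  "moves": [
    [0,0,0,-0.1,-0.3,2,0.2],
    [0,0,0,-0.28,-0.54,4.5,0.2],
    [0,0,0,-0.28,-0.54,7,0.2],
    [0,0,0,-0.28,-0.54,8.5,0.2],
    [0,0,0,-0.28,-0.54,9.1,0.2],
    [0,0,0,-0.28,-0.54,9.1,0.2],
    [0,0,0,-0.28,-0.54,9.1,0],
    [0,0,0,-0.28,-0.54,9.1,-0.3]
  ],
  "grip_force": 20
}}

```text
time_s: 3.58
ee_pos: [661.7, 156.4, 130.8]
ee_rot: [[0.998, -0.061, 0.003], [-0.061, -0.998, 0.0], [0.002, -0.001, -1.0]]
force: [0.5, 0.5, 0.5]
finger_gap: 0.373
```

Request:
{"op": "carry_out", "data": {
  "moves": [
    [0,0,0,0,0,0,-0.35],
    [0,0,0,0,0,0,-0.45],
    [0,0,0,0,0,0,-0.55],
    [0,0,0,0,0,0,-0.65],
    [0,0,0,0,0,0,-0.65],
    [0,0,0,0,0,0,-0.65],
    [0,0,0,0,0,0,-0.65],
    [0,0,0,0,0,0,-0.65]
  ]
}}

```text
time_s: 4.25
ee_pos: [661.3, 156.4, 130.6]
ee_rot: [[0.998, -0.061, 0.002], [-0.061, -0.998, 0.0], [0.002, -0.001, -1.0]]
force: [-1.1, 1.0, 6.6]
finger_gap: 0.244
```

```bash
python3 -c "
from h import *
go((600.2,156.2,132),-3.2)"
```

```text
pos [661.3 156.4 130.6] yaw -3.5 gap 0.244 t 4.2 F [-1.1  1.   6.6]
shift cm [-6.09  0.39 -0.15] turn -0.005
```

Request:
{"op": "carry_out", "data": {
  "moves": [
    [0,0,0,-0.55,0,-0.22,-0.65],
    [0,0,0,-1.1,0,-0.43,-0.65],
    [0,0,0,-1.75,0,-0.59,-0.65],
    [0,0,0,-2.35,0,-0.71,-0.65],
    [0,0,0,-3,0,-0.78,-0.65],
    [0,0,0,-3.6,0,-0.81,-0.65],
    [0,0,0,-4.25,0,-0.78,-0.65],
    [0,0,0,-4.9,0,-0.71,-0.65]
  ]
}}

```text
time_s: 4.92
ee_pos: [611.9, 159.3, 136.9]
ee_rot: [[0.998, -0.061, 0.002], [-0.061, -0.998, 0.0], [0.002, -0.0, -1.0]]
force: [4.3, -0.2, -2.2]
finger_gap: 0.236
```

Request:
{"op": "carry_out", "data": {
  "moves": [
    [0,0,0,-0.5,0,0.1,-0.65],
    [0,0,0,-0.9,0,0.2,-0.65],
    [0,0,0,-1.2,0,0.28,-0.65],
    [0,0,0,-1.22,0,0.28,-0.65],
    [0,0,0,-1.22,0,0.28,-0.65],
    [0,0,0,-1.22,0,0.28,-0.65],
    [0,0,0,-1.22,0,0.28,-0.5],
    [0,0,0,-1.22,0,0.28,-0.3]
  ]
}}

```text
time_s: 5.58
ee_pos: [598.2, 159.9, 132.8]
ee_rot: [[0.998, -0.061, -0.003], [-0.061, -0.998, -0.0], [-0.003, 0.0, -1.0]]
force: [-0.5, 0.1, -0.6]
finger_gap: 0.349
```

Request:
{"op": "carry_out", "data": {
  "moves": [
    [0,0,0,0,0,0,0],
    [0,0,0,0,0,0,0.1],
    [0,0,0,0,0,-1,0.1],
    [0,0,0,0,0,-3,0.1],
    [0,0,0,0,0,-5,0.1],
    [0,0,0,0,0,-6.5,0.1],
    [0,0,0,0,0,-6.5,0.1],
    [0,0,0,0,0,-6.5,0.1]
  ]
}}

```text
time_s: 6.25
ee_pos: [600.1, 160.1, 199.8]
ee_rot: [[0.998, -0.061, 0.002], [-0.061, -0.998, 0.0], [0.002, -0.001, -1.0]]
force: [-0.5, 0.9, -0.8]
finger_gap: 0.548
```

```bash
python3 - <<'E'
from h import *
go((586.5,-39.5,180),-3.2)
f=save('wrist','w3'); 
cv2.imwrite('pics/w3c.png',cv2.resize(f[150:400,200:460,::-1],None,fx=2.4,fy=2.4,interpolation=cv2.INTER_CUBIC))
E
```

```text
pos [600.1 160.1 199.8] yaw -3.49 gap 0.548 t 6.2 F [-0.5  0.9 -0.8]
shift cm [-0.14 20.01  1.97] turn -0.005
```

View pics/w3c.png

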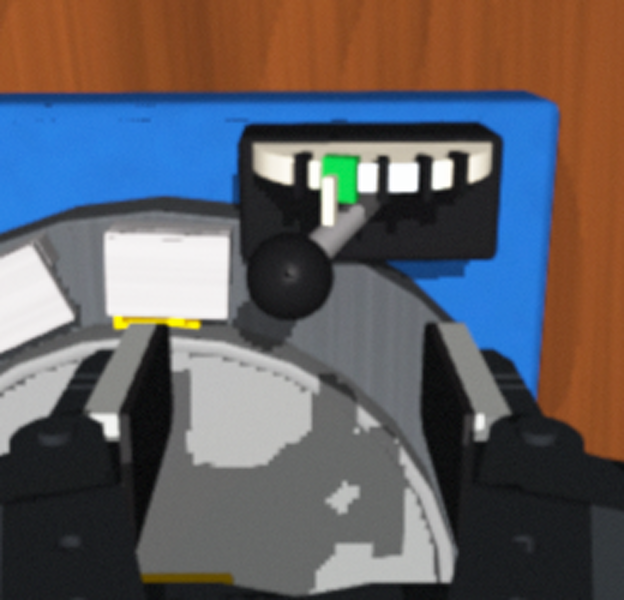

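Crop: the pointer tip is at about (329,178), just left of the green centre at (341,180), so it may have overshot a little. I'll measure it.

```bash
python3 - <<'E'
from h import *
np.set_printoptions(precision=1,suppress=True)
c=lambda u,v:(200+(u+.5)/2.4-.5,150+(v+.5)/2.4-.5)
print('ball',onz('wrist',*c(289,277),151),onz('wrist',*c(289,277),149))
for n,u,z in(('-.6',305,103),('-.3g',341,108),('0',382,110),('.3',424,108),('.6',460,103)): print(n,onz('wrist',*c(u,176),z))
for z in(106,108,110): print('ptr',onz('wrist',*c(329,180),z),onz('wrist',*c(329,222),z))
h=cv2.cvtColor(cv2.imread('pics/w3.png'),cv2.COLOR_BGR2HSV)
m=cv2.inRange(h,(50,120,60),(85,255,255)); p=cv2.findNonZero(m)[:,0];print(p.min(0),p.max(0),p.mean(0))
E
```

```text
ball [596.7 160.7 151. ] [596.6 160.  149. ]
-.6 [602.1 175.5 103. ]
-.3g [612.6 176.  108. ]
0 [624.5 175.7 110. ]
.3 [637.  174.5 108. ]
.6 [648.5 172.7 103. ]
ptr [609.1 174.5 106. ] [608.5 161.6 106. ]
ptr [609.1 175.  108. ] [608.4 162.2 108. ]
ptr [609.  175.4 110. ] [608.4 162.7 110. ]
[334 215] [349 234] [342.6 223. ]
```

Request:
{"op": "carry_out", "data": {
  "moves": [
    [0,0,0,0.1,0,2,0.1],
    [0,0,0,0.1,0,4.5,0.1],
    [0,0,0,0.1,0,6,0.1],
    [0,0,0,0.1,0,6.5,0.1],
    [0,0,0,0.1,0,6.5,0.1],
    [0,0,0,0.1,0,6.5,0],
    [0,0,0,0.1,0,6.5,-0.2],
    [0,0,0,0.1,0,6.5,-0.4]
  ]
}}

```text
time_s: 6.97
ee_pos: [601.2, 160.1, 134.8]
ee_rot: [[0.998, -0.061, 0.002], [-0.061, -0.998, 0.0], [0.002, -0.001, -1.0]]
force: [-2.4, -0.1, 0.9]
finger_gap: 0.304
```

Request:
{"op": "carry_out", "data": {
  "moves": [
    [0,0,0,0,0,0,-0.5],
    [0,0,0,0,0,0,-0.55],
    [0,0,0,0,0,0,-0.6],
    [0,0,0,0,0,0,-0.65],
    [0,0,0,0,0,0,-0.65],
    [0,0,0,0,0,0,-0.65],
    [0,0,0,0,0,0,-0.65],
    [0,0,0,0,0,0,-0.65]
  ]
}}

```text
time_s: 7.63
ee_pos: [600.7, 160.1, 134.7]
ee_rot: [[0.998, -0.061, 0.001], [-0.061, -0.998, 0.0], [0.001, -0.0, -1.0]]
force: [-2.9, -0.3, 6.3]
finger_gap: 0.241
```

Request:
{"op": "carry_out", "data": {
  "moves": [
    [0,0,0,0,0,0,-0.45],
    [0,0,0,0,0,0,-0.2],
    [0,0,0,0,0,0,0.1],
    [0,0,0,0,0,0,0.1],
    [0,0,0,0,0,-2,0.1],
    [0,0,0,0,0,-4.5,0.1],
    [0,0,0,0,0,-6.5,0.1],
    [0,0,0,0,0,-6.5,0.1]
  ]
}}

```text
time_s: 8.3
ee_pos: [603.4, 160.4, 203.0]
ee_rot: [[0.998, -0.061, 0.007], [-0.061, -0.998, 0.001], [0.007, -0.002, -1.0]]
force: [0.3, 0.1, -0.3]
finger_gap: 0.548
```

```bash
python3 - <<'E'
from h import *
f=save('wrist','w4'); go((586.5,-39.5,180),-3.2)
h=cv2.cvtColor(f,cv2.COLOR_RGB2HSV)
m=cv2.inRange(h,(50,120,60),(85,255,255)); p=cv2.findNonZero(m)[:,0];print(p.min(0),p.max(0),p.mean(0))
cv2.imwrite('pics/w4c.png',cv2.resize(f[180:300,270:430,::-1],None,fx=4,fy=4,interpolation=cv2.INTER_CUBIC))
E
```

```text
pos [602.4 160.2 201. ] yaw -3.49 gap 0.549 t 8.3 F [ 0.9  0.7 -0.4]
shift cm [-0.38 20.04  2.08] turn -0.005
[328 215] [343 234] [336.68656716 222.67661692]
```

View pics/w4c.png

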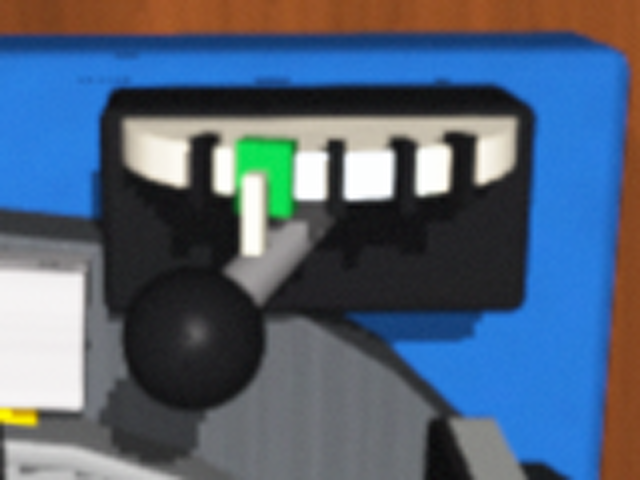

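Crop: the pointer is now at column 255 and the green centre at 265, with the zero mark at 336. That makes the lean about -0.34, so I'll nudge it another +3 mm.

Request:
{"op": "carry_out", "data": {
  "moves": [
    [0,0,0,0,0,2,0.1],
    [0,0,0,0,0,4.5,0.1],
    [0,0,0,0,0,6,0.1],
    [0,0,0,0,0,6.5,0],
    [0,0,0,0,0,6.5,-0.2],
    [0,0,0,0,0,6.5,-0.4],
    [0,0,0,0,0,6.5,-0.65],
    [0,0,0,0,0,6.5,-0.65]
  ]
}}

```text
time_s: 9.02
ee_pos: [600.9, 160.0, 134.2]
ee_rot: [[0.998, -0.061, 0.001], [-0.061, -0.998, 0.0], [0.001, -0.0, -1.0]]
force: [0.5, -0.2, -4.6]
finger_gap: 0.24
```

Request:
{"op": "carry_out", "data": {
  "moves": [
    [0,0,0,0.1,0,0,-0.65],
    [0,0,0,0.2,0,0,-0.65],
    [0,0,0,0.3,0,0,-0.65],
    [0,0,0,0.3,0,0,-0.65],
    [0,0,0,0.3,0,0,-0.65],
    [0,0,0,0.3,0,0,-0.65],
    [0,0,0,0.3,0,0,-0.65],
    [0,0,0,0.3,0,0,-0.65]
  ]
}}

```text
time_s: 9.68
ee_pos: [602.8, 159.9, 134.5]
ee_rot: [[0.998, -0.061, -0.001], [-0.061, -0.998, 0.0], [-0.001, -0.0, -1.0]]
force: [-3.9, 0.2, 4.9]
finger_gap: 0.238
```

Request:
{"op": "carry_out", "data": {
  "moves": [
    [0,0,0,0,0,0,-0.45],
    [0,0,0,0,0,0,-0.2],
    [0,0,0,0,0,0,0.1],
    [0,0,0,0,0,0,0.1],
    [0,0,0,0,0,-2,0.1],
    [0,0,0,0,0,-4.5,0.1],
    [0,0,0,0,0,-6,0.1],
    [0,0,0,0,0,-6,0.1]
  ]
}}

```text
time_s: 10.35
ee_pos: [606.4, 160.2, 197.4]
ee_rot: [[0.998, -0.061, 0.007], [-0.061, -0.998, 0.001], [0.007, -0.002, -1.0]]
force: [1.5, -0.0, 0.3]
finger_gap: 0.55
```

```bash
python3 - <<'E'
from h import *
f=save('wrist','w5'); go((586.5,-39.5,180),-3.2)
h=cv2.cvtColor(f,cv2.COLOR_RGB2HSV)
m=cv2.inRange(h,(50,120,60),(85,255,255)); p=cv2.findNonZero(m)[:,0];print(p.min(0),p.max(0))
# pointer: bright pixels in rows just under the green
for r in range(p[:,1].max()-6,p[:,1].max()+10,2):
    x=np.where((h[r,300:380,2]>170)&(h[r,300:380,1]<70))[0]+300; print(r,x[:1],x[-1:],len(x))
E
```

```text
pos [605.2 160.  195.5] yaw -3.5 gap 0.552 t 10.4 F [ 0.6 -0.9 -0.6]
shift cm [-0.66 20.03  1.53] turn -0.005
[324 216] [340 236]
230 [328] [364] 26
232 [328] [333] 6
234 [328] [333] 6
236 [328] [333] 6
238 [328] [333] 6
240 [328] [333] 6
242 [328] [333] 6
244 [328] [333] 6
```

Pointer centre is 330.5 px and green centre 332 px, so the lever is within about 0.03 rad of the mark. Next are the bowls.

Request:
{"op": "carry_out", "data": {
  "moves": [
    [0,0,0,-0.2,3,0,0.4],
    [0,0,0,-0.3,6.5,0,0.4],
    [0,0,0,-0.4,10,0,0.4],
    [0,0,0,-0.5,13.5,0,0.4],
    [0,0,0,-0.6,17,0.5,0.4],
    [0,0,0,-0.6,20,1,0.4],
    [0,0,0,-0.6,20,1,0.4],
    [0,0,0,-0.6,20,1,0.4]
  ]
}}

```text
time_s: 11.07
ee_pos: [584.3, -40.9, 182.1]
ee_rot: [[0.998, -0.064, -0.002], [-0.064, -0.998, 0.001], [-0.002, -0.001, -1.0]]
force: [-0.2, -0.2, 0.7]
finger_gap: 0.698
```

```bash
python3 - <<'E'
from h import *
f=save('scene','s1'); 
h=cv2.cvtColor(f,cv2.COLOR_RGB2HSV)
m=cv2.inRange(h,(5,120,150),(14,255,255)); n,_,st,ce=cv2.connectedComponentsWithStats(m)
for i in range(1,n):
    if st[i][4]>30 and 180<ce[i][1]<300 and 230<ce[i][0]<400: print(ce[i],st[i],onz('scene',*ce[i],128))
go((586.5,-39.5,111),-3.2)
E
```

```text
[250.73809524 192.53571429] [245 189  13   8  84] [ 408.26747996 -190.8918582   128.        ]
[385.59340659 208.93406593] [379 205  14   9  91] [405.2741242  149.76297481 128.        ]
[302.98113208 222.16981132] [299 219  10   7  53] [493.16776975 -38.21635211 128.        ]
[294.43396226 249.0754717 ] [290 246  10   7  53] [585.21920511 -38.40035971 128.        ]
pos [584.6 -39.6 182.4] yaw -3.59 gap 0.7 t 11.1 F [0. 0. 0.]
shift cm [ 0.2  -0.02  7.14] turn -0.007
```

Request:
{"op": "carry_out", "data": {
  "moves": [
    [0,0,0,0.1,0,2,0.4],
    [0,0,0,0.1,0,4,0.4],
    [0,0,0,0.1,0,5.5,0.4],
    [0,0,0,0.1,0,6.6,0.4],
    [0,0,0,0.1,0,7.1,0.4],
    [0,0,0,0.1,0,7.1,0.3],
    [0,0,0,0.1,0,7.1,0.1],
    [0,0,0,0.1,0,7.1,-0.1]
  ],
  "grip_force": 40
}}

```text
time_s: 11.78
ee_pos: [587.1, -39.3, 113.5]
ee_rot: [[0.998, -0.061, 0.002], [-0.061, -0.998, -0.0], [0.002, 0.0, -1.0]]
force: [0.3, -0.5, -0.0]
finger_gap: 0.454
```

Request:
{"op": "carry_out", "data": {
  "moves": [
    [0,0,0,0,0,0,-0.3],
    [0,0,0,0,0,0,-0.3],
    [0,0,0,0,0,0,-0.3],
    [0,0,0,0,0,0,-0.3],
    [0,0,0,0,0,-0.5,-0.3],
    [0,0,0,0,0,-1.5,-0.3],
    [0,0,0,0,0,-3,-0.3],
    [0,0,0,0,0,-5,-0.3]
  ]
}}

```text
time_s: 12.45
ee_pos: [584.9, -39.5, 162.4]
ee_rot: [[0.998, -0.061, -0.003], [-0.061, -0.998, 0.0], [-0.003, -0.0, -1.0]]
force: [0.6, 0.6, -0.6]
finger_gap: 0.427
```

Request:
{"op": "carry_out", "data": {
  "moves": [
    [0,0,0,0,0,-1.5,-0.3],
    [0,0,0,0,0,-2.5,-0.3],
    [0,0,0,0,0,-2.5,-0.3],
    [0,0,0,0,0,-2.5,-0.3],
    [0,0,0,0,0,-2.5,-0.3],
    [0,0,0,0,0,-2.5,-0.3],
    [0,0,0,0,0,-2.5,-0.3],
    [0,0,0,0,0,-2.5,-0.3]
  ]
}}

```text
time_s: 13.12
ee_pos: [585.8, -39.5, 186.8]
ee_rot: [[0.998, -0.061, -0.002], [-0.061, -0.998, 0.0], [-0.002, -0.0, -1.0]]
force: [0.5, -0.1, -0.9]
finger_gap: 0.424
```

```bash
python3 - <<'E'
from h import *
go((517,-386,185),-3.2)
E
```

```text
pos [585.8 -39.5 186.8] yaw -3.5 gap 0.424 t 13.1 F [ 0.5 -0.1 -0.9]
shift cm [-4.75 35.01  0.18] turn -0.005
```

Request:
{"op": "carry_out", "data": {
  "moves": [
    [0,0,0,-0.2,1.5,0,-0.3],
    [0,0,0,-0.5,4,0,-0.3],
    [0,0,0,-0.9,7,0,-0.3],
    [0,0,0,-1.4,10,0,-0.3],
    [0,0,0,-1.8,13,0,-0.3],
    [0,0,0,-2.2,16,0,-0.3],
    [0,0,0,-2.6,19,0,-0.3],
    [0,0,0,-3,22,0,-0.3]
  ]
}}

```text
time_s: 13.78
ee_pos: [542.3, -258.6, 187.2]
ee_rot: [[0.998, -0.061, -0.001], [-0.061, -0.998, 0.0], [-0.001, -0.0, -1.0]]
force: [0.4, -0.2, -0.3]
finger_gap: 0.421
```

Request:
{"op": "carry_out", "data": {
  "moves": [
    [0,0,0,-0.4,3,0,-0.3],
    [0,0,0,-0.8,6,0,-0.3],
    [0,0,0,-1.2,9,0,-0.3],
    [0,0,0,-1.5,11.5,0,-0.3],
    [0,0,0,-1.7,13,0,-0.3],
    [0,0,0,-1.7,13,2,-0.3],
    [0,0,0,-1.7,13,5,-0.3],
    [0,0,0,-1.7,13,8,-0.3]
  ]
}}

```text
time_s: 14.45
ee_pos: [518.7, -386.7, 107.5]
ee_rot: [[0.998, -0.062, 0.002], [-0.062, -0.998, -0.001], [0.002, 0.001, -1.0]]
force: [-0.3, 0.0, -1.4]
finger_gap: 0.423
```

Request:
{"op": "carry_out", "data": {
  "moves": [
    [0,0,0,0,0,2,-0.3],
    [0,0,0,0,0,3.5,-0.3],
    [0,0,0,0,0,4.5,-0.3],
    [0,0,0,0,0,5,-0.3],
    [0,0,0,0,0,5.4,-0.3],
    [0,0,0,0,0,5.4,-0.3],
    [0,0,0,0,0,5.4,-0.3],
    [0,0,0,0,0,5.4,-0.3]
  ]
}}

```text
time_s: 15.12
ee_pos: [518.7, -386.6, 54.7]
ee_rot: [[0.998, -0.061, 0.001], [-0.061, -0.998, -0.001], [0.002, 0.001, -1.0]]
force: [0.8, -0.3, -1.6]
finger_gap: 0.422
```

```bash
python3 - <<'E'
from h import *
go((517,-386,41),-3.2)
E
```

```text
pos [ 518.7 -386.6   54.7] yaw -3.49 gap 0.422 t 15.1 F [ 0.8 -0.3 -1.6]
shift cm [-0.18 -0.05  1.37] turn -0.005
```

Request:
{"op": "carry_out", "data": {
  "moves": [
    [0,0,0,-0.1,0,0.4,-0.3],
    [0,0,0,-0.1,0,0.7,-0.3],
    [0,0,0,-0.1,0,0.9,-0.3],
    [0,0,0,-0.1,0,1.1,-0.3],
    [0,0,0,-0.1,0,1.2,-0.3],
    [0,0,0,-0.1,0,1.3,-0.3],
    [0,0,0,-0.1,0,1.3,-0.3],
    [0,0,0,-0.1,0,1.3,-0.3]
  ]
}}

```text
time_s: 15.78
ee_pos: [516.9, -385.9, 42.7]
ee_rot: [[0.998, -0.061, 0.0], [-0.061, -0.998, -0.0], [0.0, 0.0, -1.0]]
force: [-5.2, 4.1, 17.0]
finger_gap: 0.424
```

```bash
python3 -c "
from h import *
go((517,-386,41),-3.2)"
```

```text
pos [ 516.9 -385.9   42.7] yaw -3.49 gap 0.424 t 15.8 F [-5.2  4.1 17. ]
shift cm [0.01 0.01 0.17] turn -0.005
```

Request:
{"op": "carry_out", "data": {
  "moves": [
    [0,0,0,0,0,-0.1,-0.3],
    [0,0,0,0,0,-0.1,-0.1],
    [0,0,0,0,0,-0.1,0.2],
    [0,0,0,0,0,-0.1,0.4],
    [0,0,0,0,0,-0.1,0.4],
    [0,0,0,0,0,-1,0.4],
    [0,0,0,0,0,-3,0.4],
    [0,0,0,0,0,-6,0.4]
  ]
}}

```text
time_s: 16.45
ee_pos: [515.3, -384.4, 98.9]
ee_rot: [[0.998, -0.061, -0.004], [-0.061, -0.998, 0.004], [-0.005, -0.004, -1.0]]
force: [0.1, -0.0, -0.2]
finger_gap: 0.701
```

Request:
{"op": "carry_out", "data": {
  "moves": [
    [0,0,0,0,0,-3,0.4],
    [0,0,0,0,0,-6,0.4],
    [0,0,0,0,-2,-8,0.4],
    [0,0,0,0,-5,-8,0.4],
    [0,0,0,0,-8,-8,0.4],
    [0,0,0,0,-11.5,-8,0.4],
    [0,0,0,0,-15,-8,0.4],
    [0,0,0,0,-18,-8,0.4]
  ]
}}

```text
time_s: 17.12
ee_pos: [527.7, -204.2, 181.2]
ee_rot: [[0.998, -0.061, 0.0], [-0.061, -0.998, 0.0], [0.0, -0.0, -1.0]]
force: [-0.2, 0.4, -0.4]
finger_gap: 0.698
```

Request:
{"op": "carry_out", "data": {
  "moves": [
    [0,0,0,0,0,0,0.4],
    [0,0,0,0,0,0,0.4],
    [0,0,0,0,0,0,0.4],
    [0,0,0,0,0,0,0.4],
    [0,0,0,0,0,0,0.4],
    [0,0,0,0,0,0,0.4],
    [0,0,0,0,0,0,0.4],
    [0,0,0,0,0,0,0.4]
  ]
}}

```text
time_s: 17.78
ee_pos: [527.9, -206.8, 180.5]
ee_rot: [[0.998, -0.062, -0.0], [-0.062, -0.998, 0.0], [-0.0, -0.0, -1.0]]
force: [0.1, -0.4, 0.0]
finger_gap: 0.699
```

```bash
cat > bowls.py <<'E'
from h import *
import sys
for c,box in(('scene',(120,180,400,300)),('top',(230,180,550,330))):
    f=save(c,c+sys.argv[1]); h=cv2.cvtColor(f,cv2.COLOR_RGB2HSV)
    m=cv2.inRange(h,(5,120,150),(14,255,255)); n,_,st,ce=cv2.connectedComponentsWithStats(m)
    for i in range(1,n):
        u,v=ce[i]
        if st[i][4]>40 and box[0]<u<box[2] and box[1]<v<box[3]: print(c,ce[i].round(1),st[i],onz(c,u,v,128).round(1),onz(c,u,v,57).round(1))
E
python3 bowls.py 2; python3 -c "
from h import *
go((495,-38.5,185),-3.2)"
```

```text
scene [250.7 192.5] [245 188  13   9  87] [ 408. -191.  128.] [ 320.6 -223.1   57. ]
scene [385.6 208.9] [379 205  14   9  91] [405.3 149.8 128. ] [317.6 151.5  57. ]
scene [303.3 222.5] [299 220  10   6  47] [494.1 -37.4 128. ] [415.3 -54.2  57. ]
scene [166.  231.4] [162 228  10   7  48] [ 586.5 -339.6  128. ] [ 516.9 -386.5   57. ]
scene [220.5 249.2] [212 243  18  15 101] [ 617.5 -198.3  128. ] [ 550.9 -231.2   57. ]
top [342.2 257.1] [337 251  12  13 113] [497.7 -39.8 128. ] [503.  -41.5  57. ]
pos [ 527.9 -206.6  180.5] yaw -3.52 gap 0.703 t 17.9 F [-0.1  0.   0.1]
shift cm [ -4.32 -16.57  -0.45] turn -0.006
```

Request:
{"op": "carry_out", "data": {
  "moves": [
    [0,0,0,-1,-3.4,0,0.4],
    [0,0,0,-2,-7,0,0.4],
    [0,0,0,-3,-10.5,0,0.4],
    [0,0,0,-3.8,-14,0,0.4],
    [0,0,0,-4.25,-16,0,0.4],
    [0,0,0,-4.25,-16.6,0,0.4],
    [0,0,0,-4.25,-16.6,0,0.4],
    [0,0,0,-4.25,-16.6,1,0.4]
  ]
}}

```text
time_s: 18.55
ee_pos: [497.9, -38.8, 172.0]
ee_rot: [[0.998, -0.06, 0.004], [-0.06, -0.998, -0.001], [0.005, 0.001, -1.0]]
force: [0.7, -0.6, -0.1]
finger_gap: 0.702
```

Request:
{"op": "carry_out", "data": {
  "moves": [
    [0,0,0,0,0,2,0.4],
    [0,0,0,0,0,3.5,0.4],
    [0,0,0,0,0,5,0.4],
    [0,0,0,0,0,5.9,0.4],
    [0,0,0,0,0,5.9,0.4],
    [0,0,0,0,0,5.9,0.3],
    [0,0,0,0,0,5.9,0.1],
    [0,0,0,0,0,5.9,-0.1]
  ]
}}

```text
time_s: 19.22
ee_pos: [496.6, -38.5, 112.3]
ee_rot: [[0.998, -0.061, 0.002], [-0.061, -0.998, -0.0], [0.002, 0.0, -1.0]]
force: [-0.8, -0.4, -0.2]
finger_gap: 0.448
```

Request:
{"op": "carry_out", "data": {
  "moves": [
    [0,0,0,0,0,0,-0.3],
    [0,0,0,0,0,0,-0.3],
    [0,0,0,0,0,0,-0.3],
    [0,0,0,0,0,0,-0.3],
    [0,0,0,0,0,-0.5,-0.3],
    [0,0,0,0,0,-1.5,-0.3],
    [0,0,0,0,0,-3,-0.3],
    [0,0,0,0,0,-5,-0.3]
  ]
}}

```text
time_s: 19.88
ee_pos: [494.5, -37.6, 161.7]
ee_rot: [[0.998, -0.061, -0.003], [-0.061, -0.998, 0.001], [-0.003, -0.001, -1.0]]
force: [-0.4, 0.3, -0.4]
finger_gap: 0.427
```

Request:
{"op": "carry_out", "data": {
  "moves": [
    [0,0,0,0,0,-1.5,-0.3],
    [0,0,0,0,0,-2.5,-0.3],
    [0,0,0,0,0,-2.5,-0.3],
    [0,0,0,0,0,-2.5,-0.3],
    [0,0,0,0,0,-2.5,-0.3],
    [0,0,0,0,0,-2.5,-0.3],
    [0,0,0,0,0,-2.5,-0.3],
    [0,0,0,0,0,-2.5,-0.3]
  ]
}}

```text
time_s: 20.55
ee_pos: [495.2, -37.9, 185.9]
ee_rot: [[0.998, -0.061, -0.002], [-0.061, -0.998, 0.0], [-0.002, -0.0, -1.0]]
force: [-0.7, -0.0, -0.9]
finger_gap: 0.423
```

```bash
python3 - <<'E'
from h import *
go((409,-390,185),-3.2)
E
```

```text
pos [495.2 -37.9 185.9] yaw -3.5 gap 0.423 t 20.6 F [-0.7 -0.  -0.9]
shift cm [-6.46 35.67  0.08] turn -0.005
```

Request:
{"op": "carry_out", "data": {
  "moves": [
    [0,0,0,-0.3,1.5,0,-0.3],
    [0,0,0,-0.7,4,0,-0.3],
    [0,0,0,-1.2,7,0,-0.3],
    [0,0,0,-1.8,10,0,-0.3],
    [0,0,0,-2.3,13,0,-0.3],
    [0,0,0,-2.9,16,0,-0.3],
    [0,0,0,-3.4,19,0,-0.3],
    [0,0,0,-4,22,0,-0.3]
  ]
}}

```text
time_s: 21.22
ee_pos: [441.8, -256.5, 186.2]
ee_rot: [[0.998, -0.061, -0.0], [-0.061, -0.998, 0.0], [-0.0, -0.0, -1.0]]
force: [1.2, -1.0, -0.6]
finger_gap: 0.428
```

Request:
{"op": "carry_out", "data": {
  "moves": [
    [0,0,0,-0.5,3,0,-0.3],
    [0,0,0,-1.1,6,0,-0.3],
    [0,0,0,-1.7,9,0,-0.3],
    [0,0,0,-2.2,11.5,0,-0.3],
    [0,0,0,-2.5,13.6,0,-0.3],
    [0,0,0,-2.5,13.6,2,-0.3],
    [0,0,0,-2.5,13.6,5,-0.3],
    [0,0,0,-2.5,13.6,8,-0.3]
  ]
}}

```text
time_s: 21.88
ee_pos: [409.4, -390.8, 106.1]
ee_rot: [[0.998, -0.062, 0.002], [-0.062, -0.998, -0.002], [0.002, 0.002, -1.0]]
force: [-0.1, -0.4, -1.9]
finger_gap: 0.426
```

Request:
{"op": "carry_out", "data": {
  "moves": [
    [0,0,0,0,0,2,-0.3],
    [0,0,0,0,0,3.5,-0.3],
    [0,0,0,0,0,4.5,-0.3],
    [0,0,0,0,0,5,-0.3],
    [0,0,0,0,0,5.4,-0.3],
    [0,0,0,0,0,5.4,-0.3],
    [0,0,0,0,0,5.4,-0.3],
    [0,0,0,0,0,5.4,-0.3]
  ]
}}

```text
time_s: 22.55
ee_pos: [409.7, -390.0, 53.5]
ee_rot: [[0.998, -0.061, 0.001], [-0.061, -0.998, -0.001], [0.001, 0.001, -1.0]]
force: [0.2, 0.2, -0.3]
finger_gap: 0.426
```

Request:
{"op": "carry_out", "data": {
  "moves": [
    [0,0,0,0,0,0.4,-0.3],
    [0,0,0,0,0,0.6,-0.3],
    [0,0,0,0,0,0.7,-0.3],
    [0,0,0,0,0,0.8,-0.3],
    [0,0,0,0,0,0.9,-0.3],
    [0,0,0,0,0,1,-0.3],
    [0,0,0,0,0,1,-0.3],
    [0,0,0,0,0,1,-0.3]
  ]
}}

```text
time_s: 23.22
ee_pos: [409.1, -389.3, 42.5]
ee_rot: [[0.998, -0.061, -0.0], [-0.061, -0.998, 0.0], [-0.0, -0.0, -1.0]]
force: [-0.8, -0.9, -0.4]
finger_gap: 0.425
```

```bash
python3 -c "
from h import *
go((409,-390,41.5),-3.2)"
```

```text
pos [ 409.1 -389.3   42.5] yaw -3.49 gap 0.425 t 23.2 F [-0.8 -0.9 -0.4]
shift cm [-0.    0.07  0.1 ] turn -0.005
```

Request:
{"op": "carry_out", "data": {
  "moves": [
    [0,0,0,0,0,0.05,-0.3],
    [0,0,0,0,0,0.1,-0.3],
    [0,0,0,0,0,0.1,-0.2],
    [0,0,0,0,0,0.1,0.1],
    [0,0,0,0,0,0.1,0.4],
    [0,0,0,0,0,0.1,0.4],
    [0,0,0,0,0,-1,0.4],
    [0,0,0,0,0,-3,0.4]
  ]
}}

```text
time_s: 23.88
ee_pos: [407.9, -388.0, 71.5]
ee_rot: [[0.998, -0.061, -0.003], [-0.061, -0.998, 0.004], [-0.003, -0.003, -1.0]]
force: [0.2, -0.8, 0.2]
finger_gap: 0.703
```

Request:
{"op": "carry_out", "data": {
  "moves": [
    [0,0,0,0,0,-3,0.4],
    [0,0,0,0,0,-6,0.4],
    [0,0,0,0,0,-9,-0.5],
    [0,0,0,2,-3,-10,-1],
    [0,0,0,5,-6,-10,-1],
    [0,0,0,8,-10,-10,-1],
    [0,0,0,11,-14,-10,-1],
    [0,0,0,14,-18,-10,-1]
  ]
}}

```text
time_s: 24.55
ee_pos: [544.2, -236.5, 173.9]
ee_rot: [[0.998, -0.062, 0.001], [-0.062, -0.998, -0.001], [0.001, 0.0, -1.0]]
force: [1.2, -0.5, -0.6]
finger_gap: -0.001
```

Request:
{"op": "carry_out", "data": {
  "moves": [
    [0,0,0,0,-2,0,-1],
    [0,0,0,0,-4,0,-1],
    [0,0,0,0,-4,0,-1],
    [0,0,0,0,-4,0,-1],
    [0,0,0,0,-4,0,-1],
    [0,0,0,0,-4,0,-1],
    [0,0,0,0,-4,0,-1],
    [0,0,0,0,-4,0,-1]
  ]
}}

```text
time_s: 25.22
ee_pos: [545.5, -199.0, 172.7]
ee_rot: [[0.998, -0.062, 0.0], [-0.062, -0.998, -0.0], [0.0, 0.0, -1.0]]
force: [-0.2, -0.7, 0.0]
finger_gap: -0.003
```

```bash
python3 bowls.py 3; python3 - <<'E'
from h import *
f=save('wrist','w6'); go((563,-160,100),-3.2)
h=cv2.cvtColor(f,cv2.COLOR_RGB2HSV)
m=cv2.inRange(h,(0,190,120),(3,255,255)); n,_,st,ce=cv2.connectedComponentsWithStats(m)
for i in range(1,n):
    if st[i][4]>60: print('red',ce[i],st[i],onz('wrist',*ce[i],87))
E
```

```text
scene [250.6 192.5] [245 189  12   8  84] [ 408.2 -191.2  128. ] [ 320.9 -223.4   57. ]
scene [385.6 208.9] [379 205  14   9  91] [405.3 149.8 128. ] [317.6 151.5  57. ]
scene [220.4 249.5] [210 243  21  14 124] [ 618.5 -198.2  128. ] [ 552. -231.   57.]
scene [214.1 282.5] [203 277  23  11  63] [ 712.8 -179.   128. ] [ 655.8 -209.9   57. ]
pos [ 545.5 -198.5  172.6] yaw -3.54 gap -0.001 t 25.4 F [ 0.5  0.1 -0.9]
shift cm [ 1.51 -3.95  7.26] turn -0.006
red [345.49041372 187.58728557] [329 170  35  37 991] [ 562.29489061 -157.30964439   87.        ]
```

View pics/w6.png

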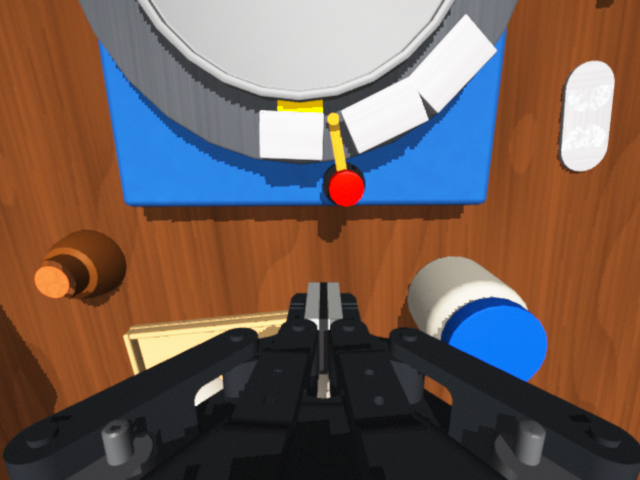

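Wrist view: the red button is at (345,188), the shut fingertips are at (322,300), and no bowl remains on the visible part of the bat. Next I press the button.

Request:
{"op": "carry_out", "data": {
  "moves": [
    [0,0,0,0.8,-2,1,-1],
    [0,0,0,1.45,-3.85,3,-1],
    [0,0,0,1.45,-3.85,5,-1],
    [0,0,0,1.45,-3.85,7,-1],
    [0,0,0,1.45,-3.85,7.6,-1],
    [0,0,0,1.45,-3.85,7.6,-1],
    [0,0,0,1.45,-3.85,8,-1],
    [0,0,0,1.45,-3.85,8.3,-1]
  ]
}}

```text
time_s: 26.03
ee_pos: [563.3, -161.1, 90.5]
ee_rot: [[0.998, -0.061, 0.002], [-0.061, -0.998, -0.001], [0.002, 0.001, -1.0]]
force: [0.9, 0.1, 0.7]
finger_gap: -0.004
```

Request:
{"op": "carry_out", "data": {
  "moves": [
    [0,0,0,0,0,0.3,-1],
    [0,0,0,0,0,0.5,-1],
    [0,0,0,0,0,0.7,-1],
    [0,0,0,0,0,0.9,-1],
    [0,0,0,0,0,1.1,-1],
    [0,0,0,0,0,1.2,-1],
    [0,0,0,0,0,1.2,-1],
    [0,0,0,0,0,1.2,-1]
  ]
}}

```text
time_s: 26.7
ee_pos: [563.4, -161.1, 78.8]
ee_rot: [[0.998, -0.061, 0.002], [-0.061, -0.998, -0.001], [0.002, 0.001, -1.0]]
force: [-2.3, -1.9, 10.9]
finger_gap: 0.003
```

Request:
{"op": "carry_out", "data": {
  "moves": [
    [0,0,0,0,0,0.1,-1],
    [0,0,0,0,0,0.1,-1],
    [0,0,0,0,0,0.1,-1],
    [0,0,0,0,0,-2,-1],
    [0,0,0,0,0,-5,-1],
    [0,0,0,0,0,-8,-0.5],
    [0,0,0,0,0,-10,0],
    [0,0,0,0,0,-10,0]
  ]
}}

```text
time_s: 27.37
ee_pos: [564.8, -161.1, 181.8]
ee_rot: [[0.998, -0.061, 0.006], [-0.061, -0.998, -0.002], [0.006, 0.002, -1.0]]
force: [0.9, -0.5, -0.7]
finger_gap: 0.419
```

Request:
{"op": "carry_out", "data": {
  "moves": [
    [0,0,0,0,-3,0,0],
    [0,0,0,-0.5,-6.5,0,0],
    [0,0,0,-1,-9,0,0],
    [0,0,0,-1,-9,0,0],
    [0,0,0,-1,-9,0,0],
    [0,0,0,-1,-9,0,0],
    [0,0,0,-1,-9,0,0],
    [0,0,0,-1,-9,0,0]
  ]
}}

```text
time_s: 28.03
ee_pos: [558.0, -70.9, 177.3]
ee_rot: [[0.998, -0.062, -0.0], [-0.062, -0.998, 0.0], [-0.0, 0.0, -1.0]]
force: [-0.4, -0.4, -0.2]
finger_gap: 0.504
```

```bash
python3 - <<'E'
from h import *
f=save('wrist','w7'); go((541.5,5,105),-93.2)
h=cv2.cvtColor(f,cv2.COLOR_RGB2HSV)
m=cv2.inRange(h,(22,150,100),(34,255,255)); n,_,st,ce=cv2.connectedComponentsWithStats(m)
for i in range(1,n):
    if st[i][4]>60: print('yel',ce[i],st[i],onz('wrist',*ce[i],122))
E
```

```text
pos [558.  -70.9 177.4] yaw -3.56 gap 0.5 t 28.1 F [-0.   0.2 -0.3]
shift cm [-2.12 -7.47  7.24] turn 1.564
yel [285.65271084 127.1126506 ] [ 241  109   90   38 3320] [541.41317476   9.16797068 122.        ]
yel [297.98854962 286.40076336] [278 283  40   8 262] [540.39405005 -86.20489419 122.        ]
```

View pics/w7.png

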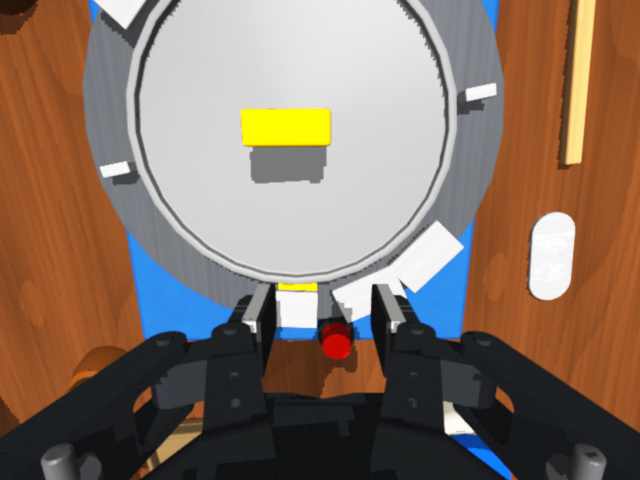

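Wrist view: the bat is empty, the yellow bar is centred at (286,127), and the red button at (337,341) is down. Next I turn the tool and grip the bar across its 20 mm width.

Request:
{"op": "carry_out", "data": {
  "moves": [
    [0,0,0.12,-0.4,-1.5,0,0.2],
    [0,0,0.24,-0.8,-3,0,0.2],
    [0,0,0.36,-1.2,-4.5,0,0.2],
    [0,0,0.48,-1.6,-6,0,0.2],
    [0,0,0.6,-2.1,-7.6,0,0.2],
    [0,0,0.72,-2.1,-7.6,0,0.2],
    [0,0,0.84,-2.1,-7.6,0,0.2],
    [0,0,0.96,-2.1,-7.6,0,0.2]
  ]
}}

```text
time_s: 28.75
ee_pos: [541.7, 6.9, 177.6]
ee_rot: [[0.517, -0.856, 0.0], [-0.856, -0.517, 0.0], [0.0, -0.0, -1.0]]
force: [1.3, -0.2, 0.0]
finger_gap: 0.599
```

Request:
{"op": "carry_out", "data": {
  "moves": [
    [0,0,0.12,0,0,0,0.2],
    [0,0,0.24,0,0,0,0.2],
    [0,0,0.36,0,0,0,0.2],
    [0,0,0.48,0,0,0,0.2],
    [0,0,0.604,0,0,0,0.2],
    [0,0,0.604,0,0,0,0.2],
    [0,0,0.604,0,0,0,0.2],
    [0,0,0.604,0,0,0,0.2]
  ]
}}

```text
time_s: 29.42
ee_pos: [541.7, 6.8, 177.6]
ee_rot: [[-0.051, -0.999, -0.0], [-0.999, 0.051, 0.0], [-0.0, 0.0, -1.0]]
force: [0.7, -1.1, 0.0]
finger_gap: 0.604
```

```bash
python3 - <<'E'
from h import *
go((541.5,6,92),-93.2)
f=save('scene','s4'); h=cv2.cvtColor(f,cv2.COLOR_RGB2HSV)
E
```

```text
pos [541.7   6.8 177.6] yaw -92.93 gap 0.604 t 29.4 F [ 0.7 -1.1  0. ]
shift cm [0.08 0.01 8.56] turn 0.005
```

Tool is aligned. Descend and grip.

Request:
{"op": "carry_out", "data": {
  "moves": [
    [0,0,0.005,0.08,0,2,0.2],
    [0,0,0.005,0.08,0,4,0.2],
    [0,0,0.005,0.08,0,6,0.2],
    [0,0,0.005,0.08,0,7.5,0.2],
    [0,0,0.005,0.08,0,8.3,0.2],
    [0,0,0.005,0.08,0,8.5,0.2],
    [0,0,0.005,0.08,0,8.5,0],
    [0,0,0.005,0.08,0,8.5,-0.3]
  ],
  "grip_force": 80
}}

```text
time_s: 30.13
ee_pos: [542.2, 6.3, 93.3]
ee_rot: [[-0.059, -0.998, 0.001], [-0.998, 0.059, -0.0], [-0.0, -0.001, -1.0]]
force: [0.2, 0.7, 0.3]
finger_gap: 0.375
```

Request:
{"op": "carry_out", "data": {
  "moves": [
    [0,0,0,0,0,0,-0.5],
    [0,0,0,0,0,0,-0.65],
    [0,0,0,0,0,0,-0.75],
    [0,0,0,0,0,0,-0.75],
    [0,0,0,0,0,0,-0.75],
    [0,0,0,0,0,0,-0.75],
    [0,0,0,0,0,0,-0.75],
    [0,0,0,0,0,0,-0.75]
  ]
}}

```text
time_s: 30.8
ee_pos: [542.5, 6.6, 94.0]
ee_rot: [[-0.059, -0.998, 0.002], [-0.998, 0.059, 0.0], [-0.0, -0.002, -1.0]]
force: [-0.2, 2.0, 5.9]
finger_gap: 0.219
```

Request:
{"op": "carry_out", "data": {
  "moves": [
    [0,0,-0.03,0,0,0,-0.75],
    [0,0,-0.08,0,0,0,-0.75],
    [0,0,-0.14,0,0,0,-0.75],
    [0,0,-0.2,0,0,0,-0.75],
    [0,0,-0.27,0,0,0,-0.75],
    [0,0,-0.34,0,0,0,-0.75],
    [0,0,-0.4,0,0,0,-0.75],
    [0,0,-0.4,0,0,0,-0.75]
  ]
}}

```text
time_s: 31.47
ee_pos: [542.8, 6.2, 93.9]
ee_rot: [[0.337, -0.942, 0.003], [-0.942, -0.337, -0.0], [0.001, -0.003, -1.0]]
force: [0.2, 0.1, 5.5]
finger_gap: 0.218
```

```bash
python3 -c "
from h import *
go((541.7,5.5,94),-3.2); print(get_state()['wrist_torque'])"
```

```text
pos [542.8   6.2  93.9] yaw -70.31 gap 0.218 t 31.5 F [0.2 0.1 5.5]
shift cm [ 0.03  0.13 -0.01] turn -1.171
[0.21435391 0.09061417 0.15031218]
```

Request:
{"op": "carry_out", "data": {
  "moves": [
    [0,0,-0.08,0,0,0,-0.75],
    [0,0,-0.16,0,0,0,-0.75],
    [0,0,-0.24,0,0,0,-0.75],
    [0,0,-0.32,0,0,0,-0.75],
    [0,0,-0.4,0,0,0,-0.75],
    [0,0,-0.48,0,0,0,-0.75],
    [0,0,-0.56,0,0,0,-0.75],
    [0,0,-0.6,0,0,0,-0.75]
  ]
}}

```text
time_s: 32.13
ee_pos: [542.7, 6.2, 93.9]
ee_rot: [[0.81, -0.587, 0.003], [-0.587, -0.81, 0.0], [0.002, -0.002, -1.0]]
force: [-0.2, 0.2, 5.5]
finger_gap: 0.221
```

Request:
{"op": "carry_out", "data": {
  "moves": [
    [0,0,-0.08,0,0,0,-0.75],
    [0,0,-0.16,0,0,0,-0.75],
    [0,0,-0.24,0,0,0,-0.75],
    [0,0,-0.32,0,0,0,-0.75],
    [0,0,-0.4,0,0,0,-0.75],
    [0,0,-0.48,0,0,0,-0.75],
    [0,0,-0.55,0,0,0,-0.75],
    [0,0,-0.55,0,0,0,-0.75]
  ]
}}

```text
time_s: 32.8
ee_pos: [542.6, 6.2, 94.0]
ee_rot: [[0.997, -0.076, 0.002], [-0.076, -0.997, -0.0], [0.002, -0.0, -1.0]]
force: [-0.7, 0.2, 6.8]
finger_gap: 0.219
```

```bash
python3 -c "
from h import *
save('scene','s5'); save('top','t5')
go((541.7,5.5,94),-3.2); print(get_state()['wrist_torque'])
f=cv2.imread('pics/s5.png')[190:340,200:430]; cv2.imwrite('pics/s5c.png',cv2.resize(f,None,fx=3,fy=3))"
```

```text
pos [542.6   6.2  94. ] yaw -4.52 gap 0.219 t 32.9 F [0.1 0.7 6.5]
shift cm [-0.09  0.08 -0.  ] turn -0.023
[0.29734041 0.30149791 0.45690943]
```

View pics/s5c.png

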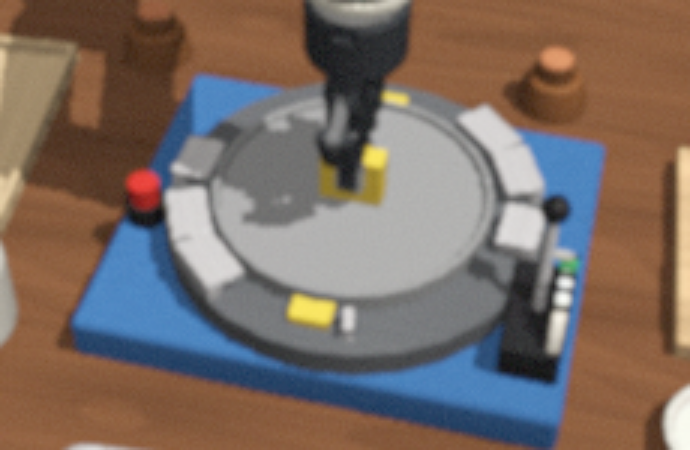

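Crop: the ears now point front and back, clear of the claws, with the front ear against its stop. The button is down. Next is a straight lift.

Request:
{"op": "carry_out", "data": {
  "moves": [
    [0,0,0,0,0,-0.2,-0.75],
    [0,0,0,0,0,-0.5,-0.75],
    [0,0,0,0,0,-1,-0.75],
    [0,0,0,0,0,-1.5,-0.75],
    [0,0,0,0,0,-2,-0.75],
    [0,0,0,0,0,-2.5,-0.75],
    [0,0,0,0,0,-3,-0.75],
    [0,0,0,0,0,-3,-0.75]
  ]
}}

```text
time_s: 33.57
ee_pos: [542.3, 6.3, 123.8]
ee_rot: [[0.997, -0.08, 0.002], [-0.08, -0.997, -0.0], [0.002, -0.0, -1.0]]
force: [0.3, -0.4, -4.1]
finger_gap: 0.222
```

Request:
{"op": "carry_out", "data": {
  "moves": [
    [0,0,0,0,0,-1,-0.75],
    [0,0,0,0,0,-2.5,-0.75],
    [0,0,0,0,0,-4.5,-0.75],
    [0,0,0,0,0,-6.5,-0.75],
    [0,0,0,0,0,-8.5,-0.75],
    [0,0,0,0,0,-10,-0.75],
    [0,0,0,0,0,-10,-0.75],
    [0,0,0,0,0,-10,-0.75]
  ]
}}

```text
time_s: 34.23
ee_pos: [542.0, 6.3, 223.5]
ee_rot: [[0.997, -0.08, 0.002], [-0.08, -0.997, -0.0], [0.002, 0.0, -1.0]]
force: [0.4, 0.2, -5.7]
finger_gap: 0.223
```

```bash
python3 - <<'E'
from h import *
f=save('wrist','w8'); go((484.6,373.8,224),-1)
h=cv2.cvtColor(f,cv2.COLOR_RGB2HSV)
m=cv2.inRange(h,(22,150,100),(34,255,255)); n,_,st,ce=cv2.connectedComponentsWithStats(m)
for i in range(1,n):
    if st[i][4]>60: print('yel',ce[i],st[i])
# rest from wrist/top
s=cv2.cvtColor(save('top','t6'),cv2.COLOR_RGB2HSV)
E
```

```text
pos [541.1   6.4 222.3] yaw -4.58 gap 0.224 t 34.3 F [-1.9 -0.7 -6.2]
shift cm [ -8.56 -36.17  -0.16] turn -0.063
yel [322.96704655 315.10737334] [ 296  242   55  146 7283]
yel [ 87.71887825 281.65526676] [  71  253   35   59 1462]
yel [558.88788927 281.41937716] [ 542  253   35   59 1445]
```

View pics/w8.png

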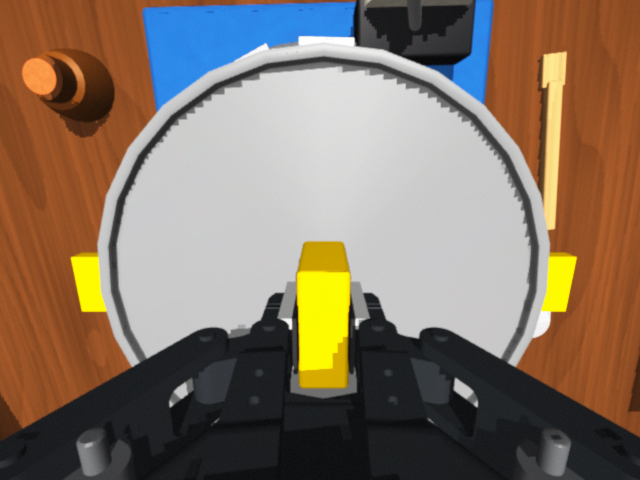

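Wrist view: the bat hangs level from the bar, with its ears at (88,282) and (559,282).

```bash
python3 - <<'E'
from h import *
for z in (199,203,207):
    a=onz('wrist',71,281.5,z);b=onz('wrist',576.5,281.5,z); print(z,np.linalg.norm(a-b),((a+b)/2).round(1))
go((484.6,373.8,224),-1)
# rest corners refined from top
t=cv2.cvtColor(cv2.imread('pics/top0.png'),cv2.COLOR_BGR2HSV)
m=cv2.inRange(t,(8,40,110),(25,190,255)); m[:,:100]=0;m[:,240:]=0
m=cv2.morphologyEx(m,cv2.MORPH_CLOSE,np.ones((7,7),np.uint8)); m=cv2.morphologyEx(m,cv2.MORPH_OPEN,np.ones((15,15),np.uint8))
c=max(cv2.findContours(m,0,1)[0],key=cv2.contourArea);r=cv2.minAreaRect(c);M=cv2.moments(c)
print(r,onz('top',*r[0],20),onz('top',M['m10']/M['m00'],M['m01']/M['m00'],20))
s=cv2.cvtColor(cv2.imread('pics/scene0.png'),cv2.COLOR_BGR2HSV)
m=cv2.inRange(s,(8,40,110),(25,190,255)); m[:230]=0;m[325:]=0;m[:,:415]=0;m[:,535:]=0
m=cv2.morphologyEx(m,cv2.MORPH_CLOSE,np.ones((7,7),np.uint8)); m=cv2.morphologyEx(m,cv2.MORPH_OPEN,np.ones((15,15),np.uint8))
c=max(cv2.findContours(m,0,1)[0],key=cv2.contourArea); q=cv2.approxPolyDP(cv2.convexHull(c),6,True)[:,0]; print(q)
P=np.array([onz('scene',*p,20)[:2] for p in q]);print(P.round(1),P.mean(0))
E
```

```text
199 264.9772302456289 [539.9   6.7 199. ]
203 258.5886204507212 [540.    8.4 203. ]
207 252.20001065581343 [540.2  10.  207. ]
pos [540.5   6.5 221.6] yaw -4.58 gap 0.22 t 34.3 F [-1.   0.8 -5.4]
shift cm [ -8.51 -36.17  -0.22] turn -0.063
((169.5, 283.0), (392.0, 139.0), 90.0) [450.94524997 379.56569199  20.        ] [442.96902016 381.45708138  20.        ]
[[534 230]
 [534 324]
 [415 318]
 [415 230]]
[[281.2 552.5]
 [604.9 504.6]
 [639.1 245.5]
 [344.8 236.6]] [467.52651652 384.78777617]
```

```bash
python3 - <<'E'
from h import *
s=cv2.cvtColor(cv2.imread('pics/scene0.png'),cv2.COLOR_BGR2HSV)
m=cv2.inRange(s,(10,40,150),(25,150,255))
for c in cv2.findContours(cv2.morphologyEx(m,cv2.MORPH_CLOSE,np.ones((5,5),np.uint8)),0,1)[0]:
    if cv2.contourArea(c)>3000:
        q=cv2.approxPolyDP(cv2.convexHull(c),5,True)[:,0]; P=np.array([onz('scene',*p,20)[:2] for p in q]); print(q.tolist(),P.round(1).tolist(),P.mean(0).round(1))
print([np.round(proj('scene',(484.6+a,373.8+b,20)),1) for a,b in((-110,-110),(-110,110),(110,110),(110,-110))])
E
```

```text
[[425, 240], [512, 249], [552, 274], [523, 320], [426, 305]] [[379.1, 263.6], [369.0, 485.0], [440.3, 571.2], [598.3, 482.1], [597.3, 269.1]] [476.8 414.2]
[[112, 203], [161, 197], [225, 203], [224, 286], [131, 259]] [[399.6, -608.0], [346.8, -485.2], [336.4, -297.3], [632.0, -199.6], [592.6, -453.5]] [ 461.5 -408.7]
[[98, 155], [58, 223], [30, 242], [0, 236], [0, 220], [45, 150], [81, 145]] [[185.0, -771.7], [506.3, -706.4], [586.7, -733.5], [581.7, -822.8], [525.8, -864.6], [192.8, -952.3], [142.2, -856.1]] [ 388.6 -815.3]
[array([425.1, 238.9]), array([511.8, 250.4]), array([523.6, 318.8]), array([423.7, 303.7])]
```

Request:
{"op": "carry_out", "data": {
  "moves": [
    [0,0,0,-0.3,-1,0,-0.75],
    [0,0,0,-0.7,-3,0,-0.75],
    [0,0,0,-1.3,-5.5,0,-0.75],
    [0,0,0,-1.9,-8,0,-0.75],
    [0,0,0,-2.5,-10.5,0,-0.75],
    [0,0,0,-3.1,-13,0,-0.75],
    [0,0,0,-3.7,-15.5,0,-0.75],
    [0,0,0,-4.3,-18,0,-0.75]
  ]
}}

```text
time_s: 35.0
ee_pos: [511.4, 190.8, 221.2]
ee_rot: [[0.997, -0.08, -0.003], [-0.08, -0.997, -0.0], [-0.003, 0.0, -1.0]]
force: [-0.4, -0.2, -5.5]
finger_gap: 0.221
```

Request:
{"op": "carry_out", "data": {
  "moves": [
    [0,0,0,-0.6,-2.5,0,-0.75],
    [0,0,0,-1.2,-5,0,-0.75],
    [0,0,-0.01,-1.8,-7.5,0,-0.75],
    [0,0,-0.02,-2.4,-10,0,-0.75],
    [0,0,-0.03,-3,-12.5,0,-0.75],
    [0,0,-0.04,-3.5,-15,0,-0.75],
    [0,0,-0.05,-4,-17,0,-0.75],
    [0,0,-0.06,-4.3,-18.2,0,-0.75]
  ]
}}

```text
time_s: 35.67
ee_pos: [482.9, 376.5, 221.1]
ee_rot: [[1.0, -0.018, -0.003], [-0.018, -1.0, 0.0], [-0.003, 0.0, -1.0]]
force: [0.0, 0.6, -4.8]
finger_gap: 0.219
```

Request:
{"op": "carry_out", "data": {
  "moves": [
    [0,0,0,0,0,0,-0.75],
    [0,0,0,0,0,0,-0.75],
    [0,0,0,0,0,1,-0.75],
    [0,0,0,0,0,3,-0.75],
    [0,0,0,0,0,5.5,-0.75],
    [0,0,0,0,0,8,-0.75],
    [0,0,0,0,0,10,-0.75],
    [0,0,0,0,0,12,-0.75]
  ]
}}

```text
time_s: 36.33
ee_pos: [484.3, 372.2, 100.7]
ee_rot: [[1.0, -0.022, -0.001], [-0.022, -1.0, -0.001], [-0.001, 0.001, -1.0]]
force: [0.5, 0.8, -4.4]
finger_gap: 0.214
```

Request:
{"op": "carry_out", "data": {
  "moves": [
    [0,0,0,0,0,1,-0.75],
    [0,0,0,0,0,2,-0.75],
    [0,0,0,0,0,3,-0.75],
    [0,0,0,0,0,3.5,-0.75],
    [0,0,0,0,0,3.5,-0.75],
    [0,0,0,0,0,3.5,-0.75],
    [0,0,0,0,0,3.5,-0.75],
    [0,0,0,0,0,3.5,-0.75]
  ]
}}

```text
time_s: 37.0
ee_pos: [485.4, 374.6, 68.6]
ee_rot: [[1.0, -0.02, 0.002], [-0.02, -1.0, 0.001], [0.002, -0.001, -1.0]]
force: [-0.1, 0.2, -5.0]
finger_gap: 0.218
```

```bash
python3 -c "
from h import *
go((484.6,373.8,49),-1)"
```

```text
pos [485.4 374.6  68.6] yaw -1.14 gap 0.218 t 37.0 F [-0.1  0.2 -5. ]
shift cm [-0.08  0.08  1.96] turn -0.002
```

Lower gently to contact.

Request:
{"op": "carry_out", "data": {
  "moves": [
    [0,0,0,-0.08,0.08,0.5,-0.75],
    [0,0,0,-0.08,0.08,1,-0.75],
    [0,0,0,-0.08,0.08,1.3,-0.75],
    [0,0,0,-0.08,0.08,1.5,-0.75],
    [0,0,0,-0.08,0.08,1.7,-0.75],
    [0,0,0,-0.08,0.08,1.8,-0.75],
    [0,0,0,-0.08,0.08,1.8,-0.75],
    [0,0,0,-0.08,0.08,1.8,-0.75]
  ]
}}

```text
time_s: 37.67
ee_pos: [484.0, 373.3, 49.6]
ee_rot: [[1.0, -0.02, 0.0], [-0.02, -1.0, 0.0], [0.0, -0.0, -1.0]]
force: [-0.6, -1.0, -4.8]
finger_gap: 0.223
```

Request:
{"op": "carry_out", "data": {
  "moves": [
    [0,0,0,0,0,0.05,-0.75],
    [0,0,0,0,0,0.1,-0.75],
    [0,0,0,0,0,0.15,-0.75],
    [0,0,0,0,0,0.2,-0.75],
    [0,0,0,0,0,0.2,-0.75],
    [0,0,0,0,0,0.2,-0.75],
    [0,0,0,0,0,0.2,-0.75],
    [0,0,0,0,0,0.2,-0.75]
  ]
}}

```text
time_s: 38.33
ee_pos: [484.1, 373.4, 49.0]
ee_rot: [[1.0, -0.02, 0.001], [-0.02, -1.0, 0.001], [0.001, -0.001, -1.0]]
force: [-2.4, -2.9, 6.6]
finger_gap: 0.221
```

Request:
{"op": "carry_out", "data": {
  "moves": [
    [0,0,0,0,0,0,-0.6],
    [0,0,0,0,0,0,-0.4],
    [0,0,0,0,0,0,-0.2],
    [0,0,0,0,0,0,0],
    [0,0,0,0,0,0,0],
    [0,0,0,0,0,-1,0],
    [0,0,0,0,0,-3,0],
    [0,0,0,0,0,-6,0]
  ]
}}

```text
time_s: 39.0
ee_pos: [482.2, 372.2, 106.5]
ee_rot: [[1.0, -0.02, -0.004], [-0.02, -1.0, -0.003], [-0.004, 0.003, -1.0]]
force: [-0.1, -0.1, -0.7]
finger_gap: 0.503
```

Request:
{"op": "carry_out", "data": {
  "moves": [
    [0,0,0,0,0,-3,0],
    [0,0,0,0,0,-6,0],
    [0,0,0,0,0,-8.5,0],
    [0,0,0,0.5,3,-8.5,0],
    [0,0,0,1,6.5,-8.5,0],
    [0,0,0,1.5,10,-8.5,0],
    [0,0,0,2.1,13.5,-8.5,0],
    [0,0,0,2.7,17,-8.5,0]
  ]
}}

```text
time_s: 39.67
ee_pos: [507.5, 201.4, 193.5]
ee_rot: [[1.0, -0.019, 0.001], [-0.019, -1.0, 0.0], [0.001, -0.0, -1.0]]
force: [1.9, -0.6, -0.7]
finger_gap: 0.5
```

Request:
{"op": "carry_out", "data": {
  "moves": [
    [0,0,0,0.5,3.5,0,0],
    [0,0,0,1.1,7,0,0],
    [0,0,0,1.7,10.5,0,0],
    [0,0,0,2.2,14,0,0],
    [0,0,0,2.8,17.5,0,0],
    [0,0,0,3.4,21,0,0],
    [0,0,0,4,24.5,0,0],
    [0,0,0,4.5,27.5,0,0]
  ]
}}

```text
time_s: 40.33
ee_pos: [547.3, -75.5, 193.5]
ee_rot: [[1.0, -0.021, 0.001], [-0.021, -1.0, -0.001], [0.001, 0.001, -1.0]]
force: [0.7, 0.4, 0.3]
finger_gap: 0.499
```

Request:
{"op": "carry_out", "data": {
  "moves": [
    [0,0,0,0,0,0,0],
    [0,0,0,0,0,0,0],
    [0,0,0,0,0,0,0],
    [0,0,0,0,0,0,0],
    [0,0,0,0,0,0,0],
    [0,0,0,0,0,0,0],
    [0,0,0,0,0,0,0],
    [0,0,0,0,0,0,0]
  ]
}}

```text
time_s: 41.0
ee_pos: [547.0, -72.4, 192.7]
ee_rot: [[1.0, -0.019, -0.0], [-0.019, -1.0, 0.0], [-0.0, -0.0, -1.0]]
force: [-0.5, -0.3, -1.2]
finger_gap: 0.5
```

```bash
python3 - <<'E'
from h import *
f=save('wrist','w9'); t=save('top','t9'); s=save('scene','s9'); go((541.5,5,100),-3.2)
cv2.imwrite('pics/mix.png',np.vstack([np.hstack([f,t])[:,:,::-1][::1]]) if 0 else cv2.resize(np.hstack([f,s]),(800,300))[:,:,::-1])
def br(h,lo,hi,box,c,z):
    u0,v0,u1,v1=box; m=cv2.inRange(h[v0:v1,u0:u1],lo,hi); n,_,st,ce=cv2.connectedComponentsWithStats(m)
    for i in range(1,n):
        if st[i][4]>40: p=ce[i]+[u0,v0]; print(c,p.round(1),st[i],onz(c,*p,z).round(1))
br(cv2.cvtColor(f,cv2.COLOR_RGB2HSV),(14,70,60),(30,255,255),(100,30,500,290),'wrist',60)
br(cv2.cvtColor(t,cv2.COLOR_RGB2HSV),(20,150,100),(34,255,255),(100,180,400,320),'top',77)
E
```

```text
pos [547.  -72.8 192.6] yaw -1.12 gap 0.501 t 41.1 F [-1.5  0.2  0.9]
shift cm [-0.7  -7.77  9.26] turn 0.036
wrist [324.7 142. ] [ 198   84   54   57 2317] [ 5.49e+02 -5.00e-01  6.00e+01]
top [174.5 220. ] [68 37 14  7 98] [597.5 353.7  77. ]
top [168.8 268.1] [ 58  84  22   9 182] [483.8 366.4  77. ]
top [172.2 317. ] [ 66 135  14   5  67] [369.8 357.6  77. ]
```

View pics/mix.png

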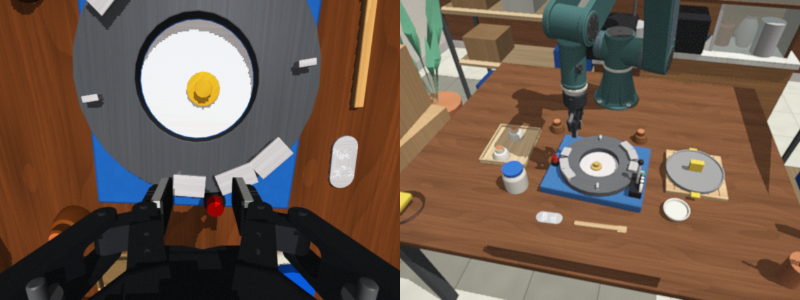

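Left, wrist view: the puck is in the well at about (325,142), with its boss just above the disc centre. Right, scene view: both bowls stand foot up in the tray and the bat lies on the rest.

```bash
python3 - <<'E'
from h import *
f=cv2.imread('pics/w9.png');h=cv2.cvtColor(f,cv2.COLOR_BGR2HSV)
m=cv2.inRange(h,(14,70,60),(30,255,255)); m[:, :280]=0;m[:,380:]=0;m[:90]=0;m[200:]=0
c=max(cv2.findContours(m,0,1)[0],key=cv2.contourArea); print(cv2.fitEllipse(c))
print('disc',onz('wrist',*cv2.fitEllipse(c)[0],48))
cc=cv2.fitEllipse(c)[0]
for c_,p in(('top','t9'),('scene','s9')):
    h=cv2.cvtColor(cv2.imread(f'pics/{p}.png'),cv2.COLOR_BGR2HSV); m=cv2.inRange(h,(14,100,60),(32,255,255))
    u,v=map(int,proj(c_,(549,0,50))); w=np.zeros_like(m); w[v-16:v+17,u-16:u+17]=m[v-16:v+17,u-16:u+17]
    q=cv2.findNonZero(w); 
    if q is not None: q=q[:,0]; print(c_,len(q),q.mean(0),q.min(0),q.max(0),onz(c_,*q.mean(0),53))
print('bat ears',((onz('top',174.5,220,29)+onz('top',172.2,317,29))/2), 'bar',onz('top',168.8,268.1,77))
go((548,-2,59),-3.2)
E
```

```text
((324.6964416503906, 141.96295166015625), (52.19070816040039, 54.702392578125), 5.863536834716797)
disc [ 5.49095389e+02 -3.06032093e-01  4.80000000e+01]
top 36 [321.58333333 236.94444444] [318 231] [334 242] [552.65602945   6.60860544  53.        ]
scene 165 [313.64242424 265.40606061] [306 259] [321 271] [5.56223481e+02 1.02287437e-01 5.30000000e+01]
bat ears [486.55074797 368.04605993  29.        ] bar [483.77764038 366.3690556   77.        ]
pos [547.  -72.8 192.6] yaw -1.12 gap 0.501 t 41.1 F [-1.5  0.2  0.9]
shift cm [-0.04 -7.08 13.36] turn 0.036
```

```bash
python3 - <<'E'
from h import *
h=cv2.cvtColor(cv2.imread('pics/s9.png'),cv2.COLOR_BGR2HSV); m=cv2.inRange(h,(20,150,100),(34,255,255)); n,_,st,ce=cv2.connectedComponentsWithStats(m)
for i in range(1,n):
    if st[i][4]>20 and ce[i][0]>420: print('scene yel',ce[i],st[i],onz('scene',*ce[i],28).round(1))
for c,p,x0,x1,y0,y1 in(('top','t9',90,245,190,350),('scene','s9',400,540,220,330)):
    h=cv2.cvtColor(cv2.imread(f'pics/{p}.png'),cv2.COLOR_BGR2HSV); m=cv2.inRange(h,(0,0,80),(179,35,230)); w=np.zeros_like(m); w[y0:y1,x0:x1]=m[y0:y1,x0:x1]
    k=max(cv2.findContours(w,0,1)[0],key=cv2.contourArea); k=cv2.convexHull(k); e=cv2.fitEllipse(k); print(c,e,onz(c,*e[0],38).round(1))
# rest corner edges still visible, in top: extents of wood
h=cv2.cvtColor(cv2.imread('pics/t9.png'),cv2.COLOR_BGR2HSV)
m=cv2.inRange(h,(8,30,150),(25,160,255)); 
for r in(230,232,305,308): x=np.where(m[r,90:250])[0]+90; print('row',r,x[:1],x[-1:])
for cc in(132,135,210,213): x=np.where(m[190:350,cc])[0]+190; print('col',cc,x[:1],x[-1:])
E
```

```text
scene yel [468.47619048 237.        ] [463 236  13   3  21] [353.8 374.3  28. ]
scene yel [473.36956522 265.11801242] [462 257  24  18 322] [455.5 380.8  28. ]
scene yel [471.64227642 312.54471545] [465 307  15  11 123] [605.9 368.3  28. ]
top ((172.5492706298828, 269.00555419921875), (89.2609634399414, 91.41282653808594), 51.5462532043457) [483.8 367.7  38. ]
scene ((471.6345520019531, 274.0065002441406), (66.55799865722656, 96.25471496582031), 108.53563690185547) [496.5 371.9  38. ]
row 230 [128] [216]
row 232 [128] [216]
row 305 [128] [217]
row 308 [128] [217]
col 132 [226] [315]
col 135 [226] [315]
col 210 [224] [313]
col 213 [224] [313]
```

Request:
{"op": "carry_out", "data": {
  "moves": [
    [0,0,0.03,0,-2.5,0,0],
    [0,0,0.03,0.1,-5,0.5,0],
    [0,0,0.03,0.2,-7.1,3,0],
    [0,0,0.03,0.2,-7.1,6,0],
    [0,0,0.03,0.2,-7.1,9,0],
    [0,0,0.03,0.2,-7.1,11,0],
    [0,0,0.03,0.2,-7.1,11,0],
    [0,0,0.03,0.2,-7.1,11,0]
  ]
}}

```text
time_s: 41.82
ee_pos: [549.6, -2.0, 81.9]
ee_rot: [[0.999, -0.05, -0.003], [-0.05, -0.999, 0.0], [-0.003, -0.0, -1.0]]
force: [-0.8, -0.5, 1.9]
finger_gap: 0.502
```

```bash
python3 -c "
from h import *
go((550,-2,50.5),-3.2)"
```

```text
pos [549.6  -2.   81.9] yaw -2.87 gap 0.502 t 41.8 F [-0.8 -0.5  1.9]
shift cm [0.05 0.   3.14] turn 0.006
```

The bat reads about 3 mm off centre in y, which is close to the calibration error, so I'll leave it. Next is the puck.

Request:
{"op": "carry_out", "data": {
  "moves": [
    [0,0,0,0.05,0,1,0],
    [0,0,0,0.05,0,2,0],
    [0,0,0,0.05,0,2.7,0],
    [0,0,0,0.05,0,3.1,0],
    [0,0,0,0.05,0,3.1,0],
    [0,0,0,0.05,0,3.1,0],
    [0,0,0,0.05,0,3.1,-0.2],
    [0,0,0,0.05,0,3.1,-0.35]
  ],
  "grip_force": 40
}}

```text
time_s: 42.48
ee_pos: [551.3, -2.1, 52.0]
ee_rot: [[0.999, -0.05, 0.001], [-0.05, -0.999, -0.0], [0.001, -0.0, -1.0]]
force: [0.1, 0.2, -0.4]
finger_gap: 0.331
```

Request:
{"op": "carry_out", "data": {
  "moves": [
    [0,0,0,0,0,0,-0.45],
    [0,0,0,0,0,0,-0.55],
    [0,0,0,0,0,0,-0.7],
    [0,0,0,0,0,0,-0.7],
    [0,0,0,0,0,0,-0.7],
    [0,0,0,0,0,0,-0.7],
    [0,0,0,0,0,0,-0.7],
    [0,0,0,0,0,0,-0.7]
  ]
}}

```text
time_s: 43.15
ee_pos: [551.1, -2.1, 52.1]
ee_rot: [[0.999, -0.05, 0.0], [-0.05, -0.999, 0.0], [0.0, -0.0, -1.0]]
force: [-1.9, 0.2, 6.2]
finger_gap: 0.227
```

```bash
python3 -c "
from h import *
go((674.6,300.5,190),-3.2)"
```

```text
pos [551.1  -2.1  52.1] yaw -2.86 gap 0.227 t 43.1 F [-1.9  0.2  6.2]
shift cm [ 10.83 -30.84 -13.78] turn 0.006
```

Request:
{"op": "carry_out", "data": {
  "moves": [
    [0,0,0,0,0,-0.5,-0.7],
    [0,0,0,0,0,-2,-0.7],
    [0,0,0,0,0,-4,-0.7],
    [0,0,0,0,0,-6.5,-0.7],
    [0,0,0,0,0,-9,-0.7],
    [0,0,0,0,0,-12,-0.7],
    [0,0,0,0,0,-14,-0.7],
    [0,0,0,0,0,-15,-0.7]
  ]
}}

```text
time_s: 43.82
ee_pos: [552.5, -2.3, 204.7]
ee_rot: [[0.999, -0.05, 0.005], [-0.05, -0.999, -0.0], [0.005, 0.0, -1.0]]
force: [0.5, 0.3, -1.2]
finger_gap: 0.231
```

Request:
{"op": "carry_out", "data": {
  "moves": [
    [0,0,0,0.7,-2,0,-0.7],
    [0,0,0,1.6,-4.5,0,-0.7],
    [0,0,0,2.5,-7,0,-0.7],
    [0,0,0,3.5,-10,0,-0.7],
    [0,0,0,4.6,-13,0,-0.7],
    [0,0,0,5.6,-16,0,-0.7],
    [0,0,0,6.7,-19,0,-0.7],
    [0,0,0,7.7,-22,0,-0.7]
  ]
}}

```text
time_s: 44.48
ee_pos: [638.7, 215.1, 200.4]
ee_rot: [[0.999, -0.05, -0.002], [-0.05, -0.999, -0.0], [-0.002, 0.0, -1.0]]
force: [0.0, 0.3, -0.9]
finger_gap: 0.231
```

Request:
{"op": "carry_out", "data": {
  "moves": [
    [0,0,0,1.1,-3,0,-0.7],
    [0,0,0,2,-6,0,-0.7],
    [0,0,0,3.1,-8.8,0,-0.7],
    [0,0,0,3.1,-8.8,0,-0.7],
    [0,0,0,3.1,-8.8,2,-0.7],
    [0,0,0,3.1,-8.8,5,-0.7],
    [0,0,0,3.1,-8.8,8,-0.7],
    [0,0,0,3.1,-8.8,11,-0.7]
  ]
}}

```text
time_s: 45.15
ee_pos: [673.5, 299.7, 89.7]
ee_rot: [[0.999, -0.05, -0.001], [-0.05, -0.999, -0.0], [-0.001, 0.0, -1.0]]
force: [0.7, 0.9, -0.6]
finger_gap: 0.232
```

Request:
{"op": "carry_out", "data": {
  "moves": [
    [0,0,0,0,0,1,-0.7],
    [0,0,0,0,0,2,-0.7],
    [0,0,0,0,0,3,-0.7],
    [0,0,0,0,0,3,-0.7],
    [0,0,0,0,0,3,-0.7],
    [0,0,0,0,0,3,-0.7],
    [0,0,0,0,0,3,-0.7],
    [0,0,0,0,0,3,-0.7]
  ]
}}

```text
time_s: 45.82
ee_pos: [675.1, 300.4, 63.1]
ee_rot: [[0.999, -0.05, 0.002], [-0.05, -0.999, 0.001], [0.002, -0.001, -1.0]]
force: [0.1, -0.7, -0.8]
finger_gap: 0.233
```

```bash
python3 -c "
from h import *
f=save('wrist','w10')
go((674.6,300.5,27.5),-3.2)
h=cv2.cvtColor(f,cv2.COLOR_RGB2HSV)"
```

```text
pos [674.9 300.3  62.8] yaw -2.86 gap 0.228 t 45.9 F [ 0.1 -0.3 -0.6]
shift cm [-0.03 -0.01  3.53] turn 0.006
```

View pics/w10.png

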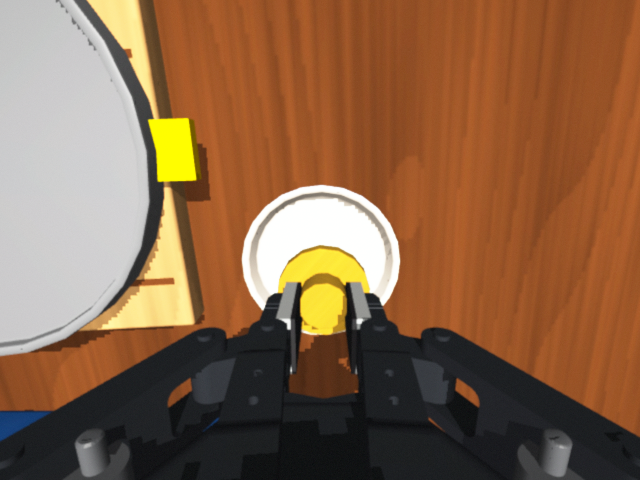

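Wrist view: the dish is centred at about (321,261) and the puck is held level above it, centred in x. Now the fine descent.

```bash
python3 -c "
from h import *
print(onz('wrist',321,261,24),proj('wrist',(674.9,300.3,24)),'puck disc seen', onz('wrist',324,290,59))"
```

```text
[673.23086284 306.53796265  24.        ] (np.float64(324.4923510586651), np.float64(271.22069552583247)) puck disc seen [674.61216508 303.9355842   59.        ]
```

Request:
{"op": "carry_out", "data": {
  "moves": [
    [0,0,0,0,0,1,-0.7],
    [0,0,0,0,0,1.8,-0.7],
    [0,0,0,0,0,2.5,-0.7],
    [0,0,0,0,0,2.8,-0.7],
    [0,0,0,0,0,3.1,-0.7],
    [0,0,0,0,0,3.3,-0.7],
    [0,0,0,0,0,3.4,-0.7],
    [0,0,0,0,0,3.4,-0.7]
  ]
}}

```text
time_s: 46.53
ee_pos: [674.2, 300.1, 27.6]
ee_rot: [[0.999, -0.05, -0.0], [-0.05, -0.999, 0.0], [-0.0, -0.0, -1.0]]
force: [0.2, -0.6, -0.9]
finger_gap: 0.23
```

Request:
{"op": "carry_out", "data": {
  "moves": [
    [0,0,0,0,-0.1,0,-0.7],
    [0,0,0,0,-0.2,0,-0.7],
    [0,0,0,0,-0.2,0.05,-0.7],
    [0,0,0,0,-0.2,0.1,-0.7],
    [0,0,0,0,-0.2,0.12,-0.7],
    [0,0,0,0,-0.2,0.12,-0.7],
    [0,0,0,0,-0.2,0.12,-0.7],
    [0,0,0,0,-0.2,0.12,-0.7]
  ]
}}

```text
time_s: 47.2
ee_pos: [674.6, 302.4, 27.2]
ee_rot: [[0.999, -0.05, 0.001], [-0.05, -0.999, 0.001], [0.001, -0.001, -1.0]]
force: [-0.7, 0.8, 4.4]
finger_gap: 0.233
```

Request:
{"op": "carry_out", "data": {
  "moves": [
    [0,0,0,0,0,0,-0.6],
    [0,0,0,0,0,0,-0.4],
    [0,0,0,0,0,0,-0.2],
    [0,0,0,0,0,0,-0.1],
    [0,0,0,0,0,0,-0.1],
    [0,0,0,0,0,-1,-0.1],
    [0,0,0,0,0,-3,-0.1],
    [0,0,0,0,0,-6,-0.1]
  ]
}}

```text
time_s: 47.87
ee_pos: [672.0, 301.2, 84.4]
ee_rot: [[0.999, -0.05, -0.006], [-0.05, -0.999, -0.002], [-0.006, 0.002, -1.0]]
force: [0.2, -0.9, 0.7]
finger_gap: 0.454
```

Request:
{"op": "carry_out", "data": {
  "moves": [
    [0,0,0,0,0,-3,-0.1],
    [0,0,0,0,0,-6,-0.1],
    [0,0,0,0,1,-9,-0.1],
    [0,0,0,0,4,-12,-0.1],
    [0,0,0,0,7.5,-13,-0.1],
    [0,0,0,0,11,-13,-0.1],
    [0,0,0,0,11,-13,-0.1],
    [0,0,0,0,11,-13,-0.1]
  ]
}}

```text
time_s: 48.53
ee_pos: [668.9, 190.3, 217.7]
ee_rot: [[0.999, -0.053, 0.001], [-0.053, -0.999, 0.0], [0.001, -0.0, -1.0]]
force: [0.5, 0.5, 0.9]
finger_gap: 0.448
```

```bash
python3 - <<'E'
from h import *
f=save('wrist','w11'); s=save('scene','s11'); t=save('top','t11'); go((540,0,200),-3.2)
cv2.imwrite('pics/end.png',np.hstack([cv2.resize(f,None,fx=.62,fy=.62)[:297],cv2.resize(s[180:350,110:540],(750,297))])[:,:,::-1][:, :1150] if 0 else np.vstack([cv2.resize(f[0:330],(640,330)),cv2.resize(s[175:355,110:550],(640,262))])[:,:,::-1])
E
```

```text
pos [668.6 193.1 216.4] yaw -2.84 gap 0.449 t 48.7 F [-0.5  0.4 -0.5]
shift cm [-11.89  19.93   1.63] turn 0.006
```

View pics/end.png

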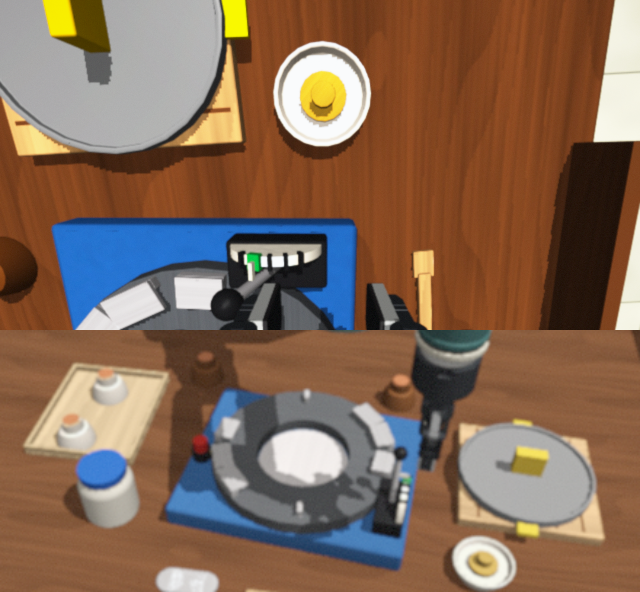

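Top half: the puck is upright in the dish and the lever pointer is by the green mark. Bottom half: both bowls are foot up in the tray, the bat is flat on the rest, and the bystanders have not moved. I'll check the pointer once more by numbers.

```bash
python3 - <<'E'
from h import *
f=cv2.imread('pics/w11.png');h=cv2.cvtColor(f,cv2.COLOR_BGR2HSV)
m=cv2.inRange(h,(50,120,60),(85,255,255)); p=cv2.findNonZero(m)[:,0];print('green',p.min(0),p.max(0),p.mean(0))
for r in range(246,284,3):
    x=np.where((h[r,225:330,2]>150)&(h[r,225:330,1]<80))[0]+225; print(r,x.tolist() if len(x)<14 else (x[0],x[-1],len(x), [int(i) for i in np.setdiff1d(np.arange(x[0],x[-1]),x)]))
E
```

```text
green [247 253] [262 271] [254.67241379 260.32183908]
246 (np.int64(231), np.int64(319), 89, [])
249 (np.int64(231), np.int64(319), 89, [])
252 (np.int64(231), np.int64(319), 61, [238, 239, 240, 241, 242, 243, 244, 245, 249, 250, 251, 252, 253, 254, 255, 256, 283, 284, 285, 286, 296, 297, 298, 299, 300, 301, 302, 303])
255 (np.int64(231), np.int64(318), 50, [238, 239, 240, 241, 242, 243, 247, 248, 249, 250, 251, 252, 253, 254, 255, 256, 257, 258, 259, 260, 261, 267, 268, 269, 270, 271, 272, 283, 284, 285, 286, 287, 298, 299, 300, 301, 302, 303])
258 (np.int64(232), np.int64(315), 51, [238, 239, 240, 241, 242, 243, 247, 248, 249, 250, 251, 252, 253, 254, 255, 256, 257, 258, 259, 267, 268, 269, 270, 284, 285, 286, 287, 298, 299, 300, 301, 302, 303])
261 (np.int64(236), np.int64(309), 40, [238, 239, 240, 241, 242, 243, 247, 248, 249, 250, 251, 252, 253, 254, 255, 256, 257, 258, 259, 267, 268, 269, 270, 271, 284, 285, 286, 287, 298, 299, 300, 301, 302, 303])
264 (np.int64(245), np.int64(297), 36, [252, 253, 254, 255, 256, 257, 258, 259, 260, 268, 269, 270, 271, 284, 285, 286, 287])
267 [247, 248, 249, 250, 251, 252]
270 [248, 249, 250, 251, 252]
273 [248, 249, 250, 251, 252]
276 [248, 249, 250, 251, 252]
279 [248, 249, 250, 251, 252]
282 []
```

```bash
python3 - <<'E'
from h import *
f=cv2.imread('pics/w11.png')
g=cv2.GaussianBlur(cv2.cvtColor(f,cv2.COLOR_BGR2GRAY),(5,5),0)
c=cv2.HoughCircles(g[275:330,200:262],cv2.HOUGH_GRADIENT,1,40,param1=80,param2=12,minRadius=11,maxRadius=20)
print('hough',c if c is None else c[0]+[200,275,0])
y=np.radians(-3.2);X=np.array([np.cos(y),np.sin(y)]);
wx=lambda p:float(X@p[:2])
for n,u,z in(('-.6',240.5,103),('-.3',253.4,108.2),('0',268.5,110),('.3',285.5,108.2),('.6',300.5,103)):
    a={'-.6':-.6,'-.3':-.3,'0':0,'.3':.3,'.6':.6}[n]; print(n,'pivot wheel-x',wx(onz('wrist',u,257,z))-40*np.sin(a))
print('ptr',[ (z,round(wx(onz('wrist',250,268,z)),1)) for z in(106,108,110,112)])
if c is not None:
    for b in c[0]: print('ball',wx(onz('wrist',b[0]+200,b[1]+275,151.2)))
E
```

```text
hough [[227.5        305.5         17.20000076]]
-.6 pivot wheel-x 613.095800001916
-.3 pivot wheel-x 613.6845237379436
0 pivot wheel-x 613.9138247520675
.3 pivot wheel-x 615.0237742197148
.6 pivot wheel-x 615.5833310440802
ptr [(106, 598.3), (108, 598.7), (110, 599.2), (112, 599.6)]
ball 591.9522201525202
```

The three readings bracket the mark. The ball gives about -0.27. The pointer gives -0.30 if it rides just above the rim, or nearer -0.36 if it lies at the rim itself. I take that as on the green mark and hand in.

```bash
python3 bowls.py 12 | grep scene; python3 -c "
from bench import *
print(get_state()['time_s'],get_state()['force']); print(sign_off())"
```

```text
scene [385.5 209. ] [380 205  12   9  87] [405.4 149.4 128. ] [317.8 151.1  57. ]
scene [158.  235.8] [154 233   9   6  41] [ 604.  -351.1  128. ] [ 536.1 -399.2   57. ]
48.7833 [0.13835648 0.07492767 0.14823975]
the job is handed in; nothing more can be done
None
```

I did the whole job in the order asked and handed it in at about 49 s.

- **Lever:** it reads close to the green mark (-0.30). The ball gives about -0.27. The pointer gives -0.30 if it rides just above the scale rim, or as far as -0.36 to -0.39 if it lies at the rim. I left the lever there.
- **Bowls:** two bowls were present, and in the last picture both stand foot up in the tray. My last measurement came in the same step as the hand-in. It put the first bowl at about (536, -399), against (517, -386) where I set it, so it seems to have been knocked aside. By those numbers it is still inside the tray, about 2 mm from the wall. I did not move it back. That check did not list the second bowl's foot.
- **Button and bat:** I pressed the button to 79 mm, which is fully down. The bat was turned about 89° anticlockwise, lifted off and laid flat on the rest. The cameras put it roughly 2–5 mm off centre in y. I did not correct this, as it is close to the calibration error of about 2 mm.
- **Puck:** it stands upright in the dish.
- **Bystanders:** the canister, steel rib, bamboo tool and brown look-alikes showed no sign of having moved in the last pictures. The arm was clear of everything at the end.

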